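Put the stripping machine's tooling away and latch its case

TASK

Put the machine's tooling away in its case: turn both turnbuttons clear, lift the cover off and lay it flat on the middle of the empty cork pad, then stand every tool that is on the dark mat upright in a well of its own foot shape, right down on the well's floor. Then put the cover back so that it sits fully home on the case, and turn both turnbuttons squarely across its edge to secure it. Leave the cup, the mouse and the screwdriver where they are.

Things in the scene. Friction and masses are not known exactly. Their poses are not given: they have to be found in the camera images.
- case: open dark steel tooling case fixed to the bench, 190 x 190 mm, 92 mm high, walls 5 mm; inside, a 14 mm plate on a 6 mm floor has four wells (two round at its +y side, two rectangular at its -y side). On each y side a bracket 50 mm (x) by 24 mm (y), 100 mm high, bears a turnbutton. Origin: centre of the underside, z up.
- round_well_1 (a point): centre of the floor of a round well in the case (56 mm across, 14 mm deep; its floor is 6 mm above the bench), for a wire guide
- round_well_2 (a point): centre of the floor of a round well in the case (56 mm across, 14 mm deep; its floor is 6 mm above the bench), for a wire guide
- slot_1 (a point): centre of the floor of a rectangular well in the case (46 mm along the case's x, 58 mm along its y, 14 mm deep; its floor is 6 mm above the bench), for a blade holder
- slot_2 (a point): centre of the floor of a rectangular well in the case (46 mm along the case's x, 58 mm along its y, 14 mm deep; its floor is 6 mm above the bench), for a blade holder
- button_left (a joint): left turnbutton, at the case's +y side: aluminium bar 70 mm long, 14 wide, 18 high, pivoted at its middle on an upright axis 107 mm from the case's centre; underside 102 mm above the bench. 0 = open, bar along the case's side (its x), clear of the cover; grows anticlockwise from above to the stop at 1.571 = bar squarely across the cover's edge (along the case's y). Stays where left.
- button_right (a joint): right turnbutton, at the case's -y side: aluminium bar 70 mm long, 14 wide, 18 high, pivoted at its middle on an upright axis 107 mm from the case's centre; underside 102 mm above the bench. 0 = open, bar along the case's side (its x), clear of the cover; grows anticlockwise from above to the stop at 1.571 = bar squarely across the cover's edge (along the case's y). Stays where left.
- button_left_pivot (a point): middle of the top of the left turnbutton, on its pivot axis, 120 mm above the bench
- button_right_pivot (a point): middle of the top of the right turnbutton, on its pivot axis, 120 mm above the bench
- cover: lift-off grey cover, 0.4 kg: plate 184 x 184 x 8 mm; under it a plate 170 x 170 x 5 mm that drops inside the case's walls with 5 mm play each side; on top a black bar handle 80 mm long (its x), 16 wide, 30 high. Origin: centre of the very underside, z up; plate top 13 mm, handle top 43 mm above it. Seated on the case, the origin is 87 mm above the bench, 2 mm free under the turnbuttons.
- cover_pad: thin cork pad 220 x 220 mm flat on the bench, empty at the start, where the cover is laid. Origin: its centre.
- tool_mat: thin dark rubber mat 220 x 220 mm flat on the bench, on which the tools stand at the start. Origin: its centre.
- guide_1: round wire guide: aluminium, round foot 50 mm in diameter and 14 mm high, above it a round stem 30 mm in diameter, 76 mm high in all; starts standing on the dark tool mat. Origin: centre of the underside, z up. May be absent.
- guide_2: round wire guide: aluminium, round foot 50 mm in diameter and 14 mm high, above it a round stem 30 mm in diameter, 76 mm high in all; starts standing on the dark tool mat. Origin: centre of the underside, z up. May be absent.
- holder_1: blade holder: aluminium, rectangular foot 40 mm along its own x, 52 mm along its own y and 14 mm high, above it a rectangular stem 24 mm (x) by 30 mm (y), 76 mm high in all; starts standing on the dark tool mat. Origin: centre of the underside, z up. May be absent.
- holder_2: blade holder: aluminium, rectangular foot 40 mm along its own x, 52 mm along its own y and 14 mm high, above it a rectangular stem 24 mm (x) by 30 mm (y), 76 mm high in all; starts standing on the dark tool mat. Origin: centre of the underside, z up. May be absent.
- cup: white plastic cup 85 mm high, 68 mm across, beyond the case; leave alone. Origin: centre of the underside.
- mouse: black computer mouse 110 x 60 x 26 mm, beyond the case; leave alone. Origin: centre of the underside.
- screwdriver: screwdriver 180 mm long lying beyond the case; leave alone. Origin: underside near its middle.
Not all that is in view belongs to the job. What is shaped like the guide_1 but orange or pink is not meant. Leave any pink look-alike of the guide_2 alone.

How it is judged:
By the outcome, as a careful person would: the job done as asked, in the order asked, and still so for the second after the job is handed in, with the robot touching nothing.
Of guide_1, guide_2, holder_1, holder_2 only 2 to 4 are there at a start; the rules pass over those that are not, and their reading is None.
At some moment in a run one of cover, guide_1, guide_2, holder_1, holder_2 may be knocked a few centimetres aside while the robot is not near it.
It also fails if it takes over 210 s, if anything falls off the work surface, if the arm or the gripper's body presses on something with over 40 N, if the wrist force passes 120 N, or if a joint passes its speed limit or range.

ROBOT

A 7-joint arm with a two-finger parallel gripper is mounted at the origin on the work surface. World frame = base frame: x ahead of the robot, y to its left, z up, the work surface at z = 0. Lengths are in mm, angles in rad, forces in N, time in s.
With the tool pointing down it reaches from about 400 to 900 mm from the base axis. Payload 5.6 kg.
Tool frame: the origin (TCP) lies on the centre line of the jaws, within the pads' length; the fingertips stand 22 mm ahead of it and the grasp point (between the pads) lies 3 mm ahead of it; z points along the fingers, y is the line along which they close (so a half turn about z gives the same grasp; the last joint's range is limited). The gripper opens to 92 mm and grips with 3 to 60 N. Pads are 20 mm wide; open, the fingers measure 128 mm over their backs; the gripper's body (75 mm by 189 mm) begins 69 mm behind the grasp point.
Start: joints at [1.297, 0.468, -0.012, 1.603, 0.006, 1.071, -0.056], TCP at [148.648, -632.782, 204.192] pointing down, gripper open.
Joint ranges: [-2.53, 2.53], [-0.31, 2.02], [-1.57, 1.55], [0.28, 2.44], [-1.29, 4.43], [0.15, 1.84], [-2.92, 2.92]. Speed limits (rad/s): [2.57, 2.57, 3.14, 3.14, 3.14, 3.14, 3.14].

INTERFACE

Orientations are given as a unit quaternion [w, x, y, z].
In Python, from rig import env gives the robot as it stands.
- The arm moves only by the tool send_rows, never from a script. Its argument "rows" is a list of rows, each an object of numbers: "fingers": the finger opening in m, from 0 to 0.0919; "x", "y", "z": the shift along the world's x, y, z in m; "ax", "ay", "az": the turn, a rotation vector about the world's x, y, z in rad. A call has 1 to 8 rows; each row shifts and turns the commanded pose from where the row before left it; what a row does not reach is not made up. A row lasts 1/12 s, in which the tool goes at most 41.7 mm and 7.16 degrees, less where a joint would pass 70% of its speed; a pose out of reach is approached as far as the arm can. A call is refused whole if a number of a shift passes 0.0417 or a number of a turn 0.125, either way. A call with a gripper value outside its range is refused whole. The fingers move at their own pace and stop on an object; "newtons" is the grip in N (left out, the last holds). Time passes only in rows, so rows that do not move let the fingers close. It gives the time, the measured TCP pose, the force, the opening and the grip force at its end, in the units of the state.
- env.sense(): the state, without advancing time (a new reading comes with each control period).
- env.camera(name): name is "scene" or "side" or "wrist"; returns (picture, depth): 384x512x3 uint8, red, green, blue; 384x512 float32, mm along the optical axis (not along the pixel's ray), 0 where there is no reading.
- env.camera_model(name): a dict with "fx", "fy", "cx", "cy" (pixels), "R" (3x3) and "t" (3): a world point X has camera coordinates R X + t; the wrist camera has in their place "T_tool_cam" (4x4, takes a point from camera to tool coordinates, whose origin is the TCP and whose axes are the flange's). Camera axes: x right, y down, z forward; pixel columns grow to the right and rows downward; lengths in mm; the calibration is good to about 2 mm. A picture is of the moment at which its call begins: read the wrist's pose just before it. camera_model takes no time and is no camera call.
- env.finish_job(): hands the job in; it is judged then, once.
The state is a dict: "t": time; "qpos": joint angles; "qvel": joint speeds; "effort": joint torques, N m; "position": TCP position; "tcp_rot": TCP orientation; "ft_force": force on the tool from outside, world axes, zero at the start; "wrist_torque": the same for the moment, N m; "finger_gap": opening from 0.0 (shut) to 1.0 (fully open); "grasp_force": force on a finger pad.
Only numpy, scipy, OpenCV 4.12 (cv2) and the standard library are available. Lean on these libraries where they do the work, as an engineer would, in place of code of your own. Each camera call takes 0.05 s, during which the arm holds its last target. There are 200 camera calls.

## Working session

There is one attempt and no reset: what is moved stays moved. The work goes in short steps, Python scripts to look and compute and a tool call to move; the robot and the scene stay as the last step left them, time stands still between calls to the robot, and variables do not carry over. Pictures are saved under pics/ and viewed, at most 14 in all, crops included, and the job is handed in when it is done.

Besides the shell and the picture viewer there is one more tool, called after "Emit:" as a command line: name --argument value ..., lists and objects as JSON in quotes. send_rows: Moves the arm, as the interface text tells. Its arguments: {"type":"object","properties":{"rows":{"type":"array"},"newtons":{"type":"number"}},"required":["rows"]}

```bash
mkdir -p pics; ls; cat > h.py <<'E'
from rig import env
import numpy as np, cv2
def snap(name,fn):
    s=env.sense(); im,d=env.camera(name); np.savez(f'pics/{fn}.npz',im=im,d=d,p=np.array(s['position']),q=np.array(s['tcp_rot']))
    cv2.imwrite(f'pics/{fn}.png',cv2.cvtColor(im,cv2.COLOR_RGB2BGR)); return im,d,s
def cloud(name,d,s=None):
    m=env.camera_model(name); v,u=np.indices(d.shape)
    P=np.stack([(u-m['cx'])/m['fx']*d,(v-m['cy'])/m['fy']*d,d],-1)
    if 'R' in m: W=(P-np.array(m['t']))@np.array(m['R'])
    else:
        from scipy.spatial.transform import Rotation as R
        T=np.array(m['T_tool_cam']); q=s['tcp_rot']; r=R.from_quat([q[1],q[2],q[3],q[0]])
        X=P@T[:3,:3].T+T[:3,3]; W=X@r.as_matrix().T+np.array(s['position'])
    W[d<=0]=np.nan; return W
E
python3 - <<'E'
from h import *
print(env.sense())
for n in('scene','side'):
    im,d,s=snap(n,n+'0'); m=env.camera_model(n); print(n,m)
a=cv2.imread('pics/scene0.png');b=cv2.imread('pics/side0.png')
print(env.camera_model('wrist'))
E
```

```text
pics
{'t': 0.0, 'qpos': array([ 1.29703808,  0.46836706, -0.01159899,  1.60363922,  0.0060157 ,
        1.07137425, -0.05631203]), 'qvel': array([-0.00119582, -0.00037707, -0.00032159,  0.00063807, -0.00070977,
        0.00022056, -0.00050781]), 'effort': array([-4.80223189e-04, -5.20572102e+01, -1.26605399e-02, -2.43753129e+01,
       -5.66201471e-02,  1.70908752e-02,  1.49656616e-04]), 'position': array([ 148.45022606, -632.20053591,  203.24046606]), 'tcp_rot': array([-8.60353709e-04,  9.93354960e-01,  1.15087593e-01, -1.69369953e-04]), 'ft_force': array([-0.6125738 , -0.9217568 ,  0.18199661]), 'wrist_torque': array([ 0.01593852, -0.04526525,  0.00129175]), 'grasp_force': 0.0, 'finger_gap': 0.9970548128134861}
scene {'fx': 439.18935491660716, 'fy': 439.18935491660716, 'cx': 251.47847528119806, 'cy': 202.80121923559267, 'R': array([[ 0.09499204,  0.99545249,  0.00713132],
       [ 0.79579134, -0.07163138, -0.60131945],
       [-0.59807412,  0.06279561, -0.79897688]]), 't': array([  -8.870492  , -375.05850451, 1615.7755397 ])}
side {'fx': 467.21183317970525, 'fy': 467.21183317970525, 'cx': 260.6618309446979, 'cy': 199.00755824883103, 'R': array([[-0.7086596 , -0.70554947,  0.00123245],
       [-0.3938858 ,  0.39417163, -0.83035095],
       [ 0.58536787, -0.58892162, -0.55723943]]), 't': array([ 362.20566115,  336.44259905, 1154.68870651])}
{'fx': 282.3764931110741, 'fy': 282.3764931110741, 'cx': 255.424239262586, 'cy': 189.9087611745827, 'T_tool_cam': array([[ 2.29854854e-04, -9.67193088e-01, -2.54042275e-01,
         7.16411032e+01],
       [ 9.99999951e-01,  1.68366034e-04,  2.63784359e-04,
         4.22095133e-01],
       [-2.12358318e-04, -2.54042324e-01,  9.67193079e-01,
        -1.80722628e+02],
       [ 0.00000000e+00,  0.00000000e+00,  0.00000000e+00,
         1.00000000e+00]])}
```

View pics/scene0.png

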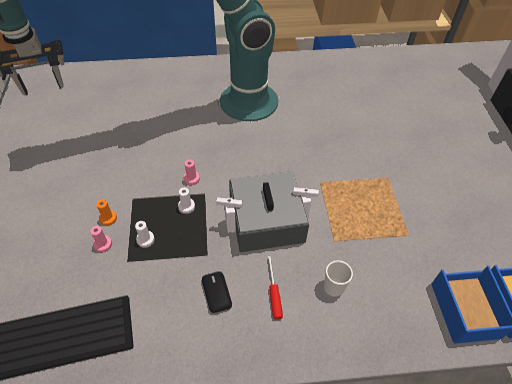

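View pics/side0.png

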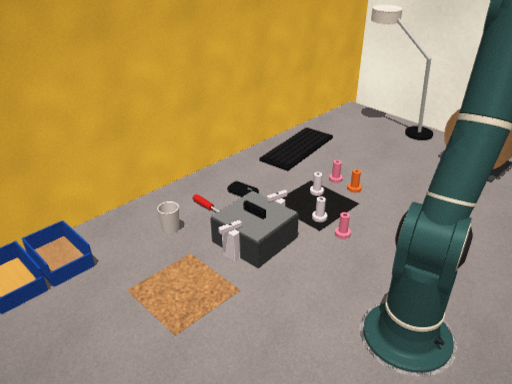

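Scene view: two pale tools on the dark mat at (186,201) and (144,234). The look-alikes are pink at (191,172) and (101,238) and orange at (106,212), all off the mat, so I choose the two pale ones. The case is at (268,208), with both bars across its edge at (229,202) and (306,191). The cork pad is at (364,208).

```bash
cat > m0.py <<'E'
from h import *
C={}
for n in('scene','side'):
    z=np.load(f'pics/{n}0.npz'); W=cloud(n,z['d']); C[n]=(W,z['im'].astype(int))
def rect(M,lab):
    P=M[:,:2].astype(np.float32); r=cv2.minAreaRect(P); print(lab,len(P),np.round(M.mean(0),1),'rect',np.round(r[0],1),np.round(r[1],1),round(r[2],2))
W,im=C['scene']; x,y,z=W[...,0],W[...,1],W[...,2]
for (u,v) in [(229,202),(306,191),(268,195),(186,190),(142,227),(364,208),(191,165),(106,204),(99,232)]:
    print((u,v),np.round(W[v,u],1),im[v,u])
for n in C:
    W,im=C[n]; z=W[...,2]; 
    x,y=W[...,0],W[...,1]
    c=(abs(x-C['scene'][0][208,268,0])<170)&(abs(y-C['scene'][0][208,268,1])<170)
    rect(W[c&(z>85)&(z<108)&(im.max(2)<130)],n+' cover')
    rect(W[c&(z>112)&(z<126)&(im.min(2)>140)],n+' buttons')
    rect(W[c&(z>126)&(z<138)],n+' handle')
    k=(im[...,0]>im[...,2]+50)&(z<8)&(z>-8)&(y>C['scene'][0][208,364,1]-130)&(y<C['scene'][0][208,364,1]+130)&(abs(x-C['scene'][0][208,364,0])<130); rect(W[k],n+' pad')
a=cv2.imread('pics/scene0.png')[140:280,80:320]; cv2.imwrite('pics/c0.png',cv2.resize(a,None,fx=3.3,fy=3.3,interpolation=cv2.INTER_CUBIC))
E
python3 m0.py
```

```text
(229, 202) [ 549.  -105.3  118.9] [203 188 190]
(306, 191) [531.3 108.1 120.5] [198 184 184]
(268, 195) [5.459e+02 5.000e-01 1.336e+02] [39 37 38]
(186, 190) [ 463.1 -225.    77.2] [245 235 237]
(142, 227) [ 581.9 -343.5   78.8] [245 236 237]
(364, 208) [516.3 301.4  -2.5] [214 157 103]
(191, 165) [ 367.6 -209.5   76.9] [248 152 181]
(106, 204) [ 493.4 -448.3   77. ] [221 108  28]
(99, 232) [ 586.9 -457.1   77.7] [247 148 175]
scene cover 509 [588.4 -10.8  94.6] rect [562.   -4.6] [231.9 180.8] 78.3
scene buttons 240 [5.364e+02 4.000e-01 1.193e+02] rect [535.6   0.7] [ 33.8 281.7] 4.34
scene handle 135 [537.6   1.7 130. ] rect [536.5   1.9] [79.7 16.2] 4.77
scene pad 4288 [520.8 294.2   1.1] rect [514.8 295.7] [224.7 223.2] 0.14
side cover 529 [491.9  28.9  95.1] rect [532.3   6.6] [190.4 276.5] 4.14
side buttons 199 [530.7  20.6 117.9] rect [534.    5.3] [ 33.7 280.6] 4.16
side handle 94 [531.    6.6 128.7] rect [533.3   6.7] [81.7 19.7] 5.8
side pad 4718 [511.1 301.7   0.8] rect [517.  296.3] [227.  225.1] 0.14
```

View pics/c0.png

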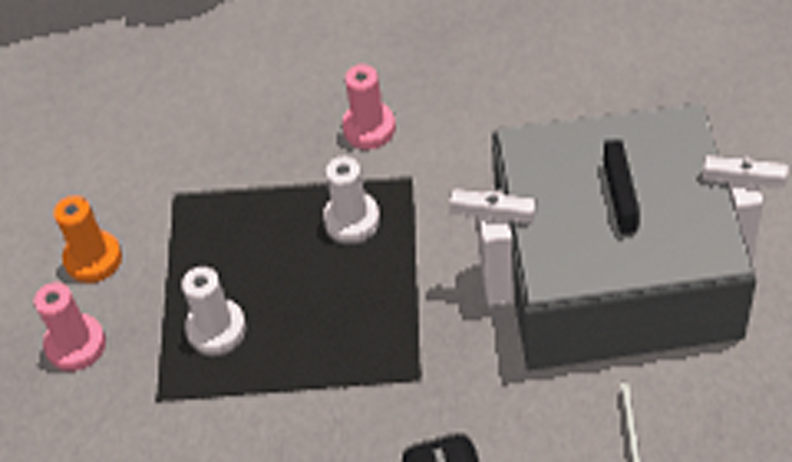

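The crop confirms it: both white tools have round feet and stand on the mat, so guide_1 and guide_2 are present and there are no holders. The pink and orange ones stand off the mat. I'm moving above the case to measure with the wrist camera.

Emit:
send_rows --rows '[{"x": 0.0194,"y": 0.0318,"z": 0.002,"az": 0.071,"fingers": 0.09},{"x": 0.0194,"y": 0.0318,"z": 0.002,"az": 0.071},{"x": 0.0194,"y": 0.0318,"z": 0.002,"az": 0.071},{"x": 0.0194,"y": 0.0318,"z": 0.002,"az": 0.071},{"x": 0.0194,"y": 0.0318,"z": 0.002,"az": 0.071},{"x": 0.0194,"y": 0.0318,"z": 0.002,"az": 0.071},{"x": 0.0194,"y": 0.0318,"z": 0.002,"az": 0.071},{"x": 0.0194,"y": 0.0318,"z": 0.002,"az": 0.071}]'

```text
$.rows[0]: bad value
```

Emit:
send_rows --rows '[{"x": 0.0194,"y": 0.0318,"z": 0.002,"az": 0.071},{"x": 0.0194,"y": 0.0318,"z": 0.002,"az": 0.071},{"x": 0.0194,"y": 0.0318,"z": 0.002,"az": 0.071},{"x": 0.0194,"y": 0.0318,"z": 0.002,"az": 0.071},{"x": 0.0194,"y": 0.0318,"z": 0.002,"az": 0.071},{"x": 0.0194,"y": 0.0318,"z": 0.002,"az": 0.071},{"x": 0.0194,"y": 0.0318,"z": 0.002,"az": 0.071},{"x": 0.0194,"y": 0.0318,"z": 0.002,"az": 0.071}]'

```text
$.rows[0]: bad value
```

Emit:
send_rows --rows '[{"x": 0.0194,"y": 0.0318,"z": 0.002,"az": 0.071},{"x": 0.0194,"y": 0.0318,"z": 0.002,"az": 0.071},{"x": 0.0194,"y": 0.0318,"z": 0.002,"az": 0.071},{"x": 0.0194,"y": 0.0318,"z": 0.002,"az": 0.071},{"x": 0},{"x": 0}]'

```text
$.rows[0]: bad value
```

Emit:
send_rows --rows '[{"fingers": 0.09,"x": 0.0194,"y": 0.0318,"z": 0.002,"ax": 0.0,"ay": 0.0,"az": 0.071},{"fingers": 0.09,"x": 0.0194,"y": 0.0318,"z": 0.002,"ax": 0.0,"ay": 0.0,"az": 0.071}]'

```text
t: 0.27
position: [185.9, -569.1, 207.0]
tcp_rot: [-0.001, 0.983, 0.185, -0.001]
ft_force: [1.0, 1.4, -0.2]
finger_gap: 0.981
grasp_force: 0.0
```

All seven keys are required in each row.

Emit:
send_rows --rows '[{"fingers": 0.09,"x": 0.0194,"y": 0.0318,"z": 0.002,"ax": 0,"ay": 0,"az": 0.071},{"fingers": 0.09,"x": 0.0194,"y": 0.0318,"z": 0.002,"ax": 0,"ay": 0,"az": 0.071},{"fingers": 0.09,"x": 0.0194,"y": 0.0318,"z": 0.002,"ax": 0,"ay": 0,"az": 0.071},{"fingers": 0.09,"x": 0.0194,"y": 0.0318,"z": 0.002,"ax": 0,"ay": 0,"az": 0.071},{"fingers": 0.09,"x": 0.0194,"y": 0.0318,"z": 0.002,"ax": 0,"ay": 0,"az": 0.071},{"fingers": 0.09,"x": 0.0194,"y": 0.0318,"z": 0.002,"ax": 0,"ay": 0,"az": 0.071},{"fingers": 0.09,"x": 0.0194,"y": 0.0318,"z": 0.002,"ax": 0,"ay": 0,"az": 0.071},{"fingers": 0.09,"x": 0.0194,"y": 0.0318,"z": 0.002,"ax": 0,"ay": 0,"az": 0.071}]'

```text
t: 0.93
position: [343.0, -313.0, 224.2]
tcp_rot: [-0.0, 0.891, 0.455, -0.0]
ft_force: [-0.1, -1.5, -1.1]
finger_gap: 0.979
grasp_force: 0.0
```

Emit:
send_rows --rows '[{"fingers": 0.09,"x": 0.0194,"y": 0.0318,"z": 0.002,"ax": 0,"ay": 0,"az": 0.071},{"fingers": 0.09,"x": 0.0194,"y": 0.0318,"z": 0.002,"ax": 0,"ay": 0,"az": 0.071},{"fingers": 0.09,"x": 0.0194,"y": 0.0318,"z": 0.002,"ax": 0,"ay": 0,"az": 0.071},{"fingers": 0.09,"x": 0.0194,"y": 0.0318,"z": 0.002,"ax": 0,"ay": 0,"az": 0.071},{"fingers": 0.09,"x": 0.0194,"y": 0.0318,"z": 0.002,"ax": 0,"ay": 0,"az": 0.071},{"fingers": 0.09,"x": 0.0194,"y": 0.0318,"z": 0.002,"ax": 0,"ay": 0,"az": 0.071},{"fingers": 0.09,"x": 0.0194,"y": 0.0318,"z": 0.002,"ax": 0,"ay": 0,"az": 0.071},{"fingers": 0.09,"x": 0.0194,"y": 0.0318,"z": 0.002,"ax": 0,"ay": 0,"az": 0.071}]'

```text
t: 1.6
position: [498.2, -58.8, 240.2]
tcp_rot: [0.0, 0.728, 0.686, -0.0]
ft_force: [-0.0, -0.5, -0.3]
finger_gap: 0.982
grasp_force: 0.0
```

Emit:
send_rows --rows '[{"fingers": 0.09,"x": 0.0194,"y": 0.0318,"z": 0.002,"ax": 0,"ay": 0,"az": 0.071},{"fingers": 0.09,"x": 0.0194,"y": 0.0318,"z": 0.002,"ax": 0,"ay": 0,"az": 0.071},{"fingers": 0.09,"x": 0,"y": 0,"z": 0,"ax": 0,"ay": 0,"az": 0},{"fingers": 0.09,"x": 0,"y": 0,"z": 0,"ax": 0,"ay": 0,"az": 0},{"fingers": 0.09,"x": 0,"y": 0,"z": 0,"ax": 0,"ay": 0,"az": 0}]'

```text
t: 2.02
position: [536.1, 2.7, 243.5]
tcp_rot: [-0.0, 0.678, 0.735, -0.001]
ft_force: [-0.9, -0.3, -0.1]
finger_gap: 0.979
grasp_force: 0.0
```

```bash
cat >> h.py <<'E'
def yaw(s):
    from scipy.spatial.transform import Rotation as R
    q=s['tcp_rot']; r=R.from_quat([q[1],q[2],q[3],q[0]]).as_matrix()
    return np.degrees(np.arctan2(r[1,1],r[0,1])), r[:,2]
def rect(M,lab):
    P=M[:,:2].astype(np.float32); r=cv2.minAreaRect(P); print(lab,len(P),'mean',np.round(M.mean(0),1),'rect',np.round(r[0],1),np.round(r[1],1),round(r[2],2))
def state():
    s=env.sense(); a,zv=yaw(s); print('t',round(s['t'],2),'p',np.round(s['position'],1),'yawy',round(a,2),'z',np.round(zv,3),'q7',round(s['qpos'][6],2),'F',np.round(s['ft_force'],1),'gap',round(s['finger_gap']*92,1),'gf',round(s['grasp_force'],1)); return s
E
cat > look.py <<'E'
import sys
from h import *
fn=sys.argv[1]; s=state()
im,d,s=snap('wrist',fn); W=cloud('wrist',d,s); im=im.astype(int); x,y,z=np.moveaxis(W,-1,0)
b=(z>113)&(z<127)&(im.min(2)>130)&(np.hypot(x-535,y-3)<170)
for lab,k in(('left',y>50),('right',y<-50)):
    if (b&k).sum()>30: rect(W[b&k],lab)
c=(z>123)&(z<140)&(im.max(2)<110)&(np.hypot(x-535,y-3)<80)
if c.sum()>30: rect(W[c],'handle')
E
python3 look.py w1
```

```text
t 2.02 p [536.1   2.7 243.5] yawy 4.55 z [-0.001 -0.    -1.   ] q7 -0.17 F [-0.9 -0.3 -0.1] gap 90.1 gf 0.0
left 964 mean [527.2 109.9 119.9] rect [526.9 109.1] [70.1 14. ] 77.02
right 329 mean [546.3 -93.9 120. ] rect [545.9 -97.5] [53.5 12.9] 75.85
handle 1120 mean [535.2   4.1 129.5] rect [535.4   3.2] [79.  16.3] 4.32
```

View pics/w1.png

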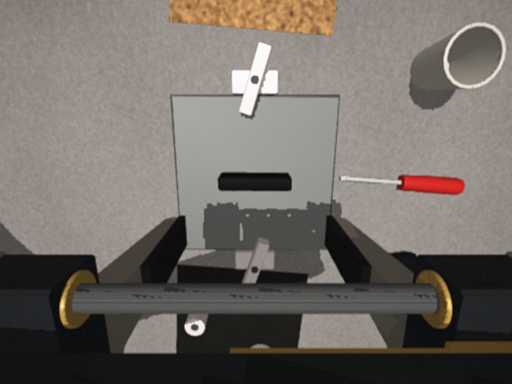

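The wrist view shows the left bar at (255,78) at about 77°, and the handle centred at (255,182). The right bar, at (257,265), is partly hidden by the gripper. Case centre is about (535.4, 3.2) with a yaw of about 4.4°. I'll grip and turn the left button first.

Emit:
send_rows --rows '[{"fingers": 0.045,"x": -0.0022,"y": 0.0267,"z": -0.01,"ax": 0,"ay": 0,"az": -0.0765},{"fingers": 0.045,"x": -0.0022,"y": 0.0267,"z": -0.01,"ax": 0,"ay": 0,"az": -0.0765},{"fingers": 0.045,"x": -0.0022,"y": 0.0267,"z": -0.01,"ax": 0,"ay": 0,"az": -0.0765},{"fingers": 0.045,"x": -0.0022,"y": 0.0267,"z": -0.01,"ax": 0,"ay": 0,"az": -0.0765},{"fingers": 0.045,"x": 0,"y": 0,"z": -0.02,"ax": 0,"ay": 0,"az": 0},{"fingers": 0.045,"x": 0,"y": 0,"z": -0.02,"ax": 0,"ay": 0,"az": 0},{"fingers": 0.045,"x": 0,"y": 0,"z": 0,"ax": 0,"ay": 0,"az": 0},{"fingers": 0.045,"x": 0,"y": 0,"z": 0,"ax": 0,"ay": 0,"az": 0}]'

```text
t: 2.73
position: [527.2, 108.3, 163.7]
tcp_rot: [-0.0, 0.783, 0.622, -0.001]
ft_force: [-0.5, -0.6, -0.5]
finger_gap: 0.493
grasp_force: 0.0
```

```bash
python3 look.py w2
```

```text
t 2.73 p [527.2 108.3 163.7] yawy -13.08 z [-0.002 -0.001 -1.   ] q7 -0.74 F [-0.5 -0.6 -0.5] gap 45.3 gf 0.0
left 1177 mean [527.6 112.6 120. ] rect [526.8 109.6] [69.  13.3] 77.28
handle 712 mean [518.6   1.9 129.8] rect [526.9   2.5] [62.8 16. ] 2.56
```

Emit:
send_rows --newtons 25 --rows '[{"fingers": 0.045,"x": 0,"y": 0.001,"z": -0.014,"ax": 0,"ay": 0,"az": 0},{"fingers": 0.045,"x": 0,"y": 0,"z": -0.013,"ax": 0,"ay": 0,"az": 0},{"fingers": 0.045,"x": 0,"y": 0,"z": -0.009,"ax": 0,"ay": 0,"az": 0},{"fingers": 0.0,"x": 0,"y": 0,"z": 0,"ax": 0,"ay": 0,"az": 0},{"fingers": 0.0,"x": 0,"y": 0,"z": 0,"ax": 0,"ay": 0,"az": 0},{"fingers": 0.0,"x": 0,"y": 0,"z": 0,"ax": 0,"ay": 0,"az": 0},{"fingers": 0.0,"x": 0,"y": 0,"z": 0,"ax": 0,"ay": 0,"az": 0},{"fingers": 0.0,"x": 0,"y": 0,"z": 0,"ax": 0,"ay": 0,"az": 0}]'

```text
t: 3.45
position: [528.2, 111.1, 128.8]
tcp_rot: [0.0, 0.782, 0.623, 0.0]
ft_force: [0.7, -0.5, 0.3]
finger_gap: 0.151
grasp_force: 0.0
```

Emit:
send_rows --rows '[{"fingers": 0.0,"x": 0,"y": 0,"z": 0,"ax": 0,"ay": 0,"az": -0.05},{"fingers": 0.0,"x": 0,"y": 0,"z": 0,"ax": 0,"ay": 0,"az": -0.1}]'

```text
t: 3.62
position: [528.1, 111.1, 128.5]
tcp_rot: [0.0, 0.828, 0.561, 0.0]
ft_force: [-0.0, 0.0, -0.1]
finger_gap: 0.012
grasp_force: 0.0
```

```bash
python3 look.py w3; python3 -c "
from h import *
snap('side','s3')
a=cv2.imread('pics/s3.png')[150:270,180:330]; cv2.imwrite('pics/s3c.png',np.hstack([cv2.resize(a,(500,400)),cv2.resize(cv2.imread('pics/w3.png')[0:250,150:400],(300,400))]))"
```

```text
t 3.62 p [528.1 111.1 128.5] yawy -21.7 z [ 0.  0. -1.] q7 -0.91 F [-0.   0.  -0.1] gap 1.1 gf 0.0
left 845 mean [531.5 128.5 119.8] rect [527.1 109.4] [69.1 14. ] 77.16
```

View pics/s3c.png

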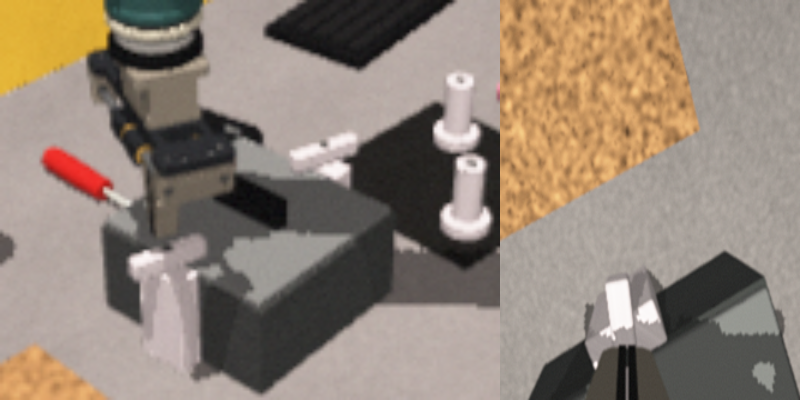

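```bash
python3 - <<'E'
from h import *
from types import SimpleNamespace
for n in('wrist','side'):
    f={'wrist':'w3','side':'s3'}[n]; z=np.load(f'pics/{f}.npz'); W=cloud(n,z['d'],{'position':z['p'],'tcp_rot':z['q']}); im=z['im']
    k=np.hypot(W[...,0]-528,W[...,1]-111)<45; k&=(W[...,2]>95)&(W[...,2]<190)
    v,u=np.where(k); 
    for lo in range(95,190,5):
        b=k&(W[...,2]>=lo)&(W[...,2]<lo+5)
        if b.sum(): print(n,lo,b.sum(),np.round(W[b].min(0)),np.round(W[b].max(0)),im[b].mean(0).round())
E
```

```text
wrist 95 971 [488.  70.  95.] [571. 123. 100.] [128. 125. 122.]
wrist 100 896 [488.  69. 100.] [570. 144. 105.] [136. 133. 130.]
wrist 105 31 [529. 110. 105.] [541. 144. 110.] [148. 140. 138.]
wrist 110 33 [529. 111. 110.] [541. 144. 115.] [143. 135. 134.]
wrist 115 473 [515.  77. 115.] [541. 144. 120.] [208. 201. 200.]
wrist 120 460 [515.  77. 120.] [540. 144. 122.] [210. 205. 204.]
wrist 135 23 [523. 117. 138.] [539. 123. 140.] [121. 113. 111.]
wrist 140 94 [520. 115. 140.] [544. 124. 145.] [71. 67. 62.]
wrist 145 112 [519. 114. 145.] [544. 124. 150.] [58. 54. 49.]
wrist 150 127 [519. 114. 150.] [545. 125. 155.] [56. 53. 47.]
wrist 155 149 [519. 114. 155.] [545. 125. 160.] [60. 56. 50.]
wrist 160 159 [518. 114. 160.] [546. 125. 165.] [60. 57. 51.]
wrist 165 194 [518. 114. 165.] [546. 126. 170.] [59. 55. 50.]
wrist 170 218 [517. 114. 170.] [546. 126. 175.] [61. 57. 51.]
wrist 175 244 [517. 114. 175.] [547. 127. 180.] [59. 56. 50.]
wrist 180 272 [517. 114. 180.] [547. 126. 185.] [60. 56. 50.]
wrist 185 315 [517. 114. 185.] [548. 127. 190.] [61. 58. 51.]
side 95 91 [488.  73.  95.] [5
[... 367 characters left out ...]
. 125.] [513. 109. 125.] [173. 160. 159.]
side 135 3 [523. 115. 137.] [533. 122. 138.] [78. 75. 73.]
side 140 10 [515. 109. 140.] [544. 125. 145.] [83. 78. 72.]
side 145 11 [513. 112. 145.] [541. 123. 150.] [86. 79. 71.]
side 150 13 [513. 110. 151.] [543. 126. 154.] [89. 80. 72.]
side 155 11 [513. 110. 156.] [541. 128. 160.] [99. 90. 80.]
side 160 10 [512. 108. 160.] [530. 126. 165.] [91. 82. 74.]
side 165 18 [510. 107. 165.] [539. 128. 170.] [92. 84. 74.]
side 170 12 [511. 112. 170.] [546. 129. 175.] [103.  94.  84.]
side 175 7 [519. 116. 175.] [544. 127. 180.] [82. 75. 69.]
side 180 3 [527. 118. 181.] [537. 124. 184.] [66. 60. 55.]
side 185 7 [516. 118. 185.] [541. 130. 190.] [86. 78. 70.]
```

```bash
python3 - <<'E'
from h import *
for f in('w1','w2','w3'):
    z=np.load(f'pics/{f}.npz'); s={'position':z['p'],'tcp_rot':z['q']}; d=z['d']; W=cloud('wrist',d,s)
    from scipy.spatial.transform import Rotation as R
    q=z['q']; r=R.from_quat([q[1],q[2],q[3],q[0]]).as_matrix()
    T=(W-z['p'])@r  # tool coords
    k=(abs(T[...,0])<16)&(abs(T[...,1])<75)&(T[...,2]<12)
    print(f,'zeros',(d==0).sum())
    for lo in range(-60,15,5):
        b=k&(T[...,2]>=lo)&(T[...,2]<lo+5)
        if b.sum(): print(lo,b.sum(),np.round(T[b].min(0)),np.round(T[b].max(0)))
E
```

```text
w1 zeros 790
-60 548 [ -9. -61. -60.] [ 11.  61. -55.]
-55 527 [-10. -60. -55.] [ 11.  61. -50.]
-50 453 [-10. -60. -50.] [ 11.  61. -45.]
-45 401 [-10. -59. -45.] [ 11.  60. -40.]
-40 369 [-11. -58. -40.] [ 10.  59. -35.]
-35 326 [-10. -58. -35.] [ 11.  59. -30.]
-30 286 [-10. -58. -30.] [ 11.  59. -25.]
-25 265 [-10. -57. -25.] [ 11.  58. -20.]
-20 226 [-10. -56. -20.] [ 10.  58. -15.]
-15 183 [-10. -56. -15.] [ 11.  56. -10.]
-10 9 [ -2. -52. -10.] [ 9. 54. -9.]
w2 zeros 813
-60 432 [ -9. -38. -60.] [ 11.  39. -55.]
-55 379 [-10. -37. -55.] [ 11.  38. -50.]
-50 348 [-10. -37. -50.] [ 11.  38. -45.]
-45 301 [-10. -37. -45.] [ 11.  38. -40.]
-40 275 [-10. -36. -40.] [ 11.  37. -35.]
-35 246 [-11. -35. -35.] [ 11.  37. -30.]
-30 218 [-11. -35. -30.] [ 11.  36. -25.]
-25 185 [-10. -35. -25.] [ 11.  35. -20.]
-20 177 [-11. -35. -20.] [ 11.  36. -15.]
-15 134 [-10. -33. -15.] [ 11.  34. -10.]
-10 5 [ -8. -27. -10.] [ 10.  30. -10.]
w3 zeros 793
-60 297 [  9. -16. -60.] [ 11.  17. -55.]
-55 266 [  9. -16. -55.] [ 11.  17. -50.]
-50 233 [ 10. -15. -50.] [ 11.  16. -45.]
-45 216 [  9. -15. -45.] [ 11.  16. -40.]
-40 175 [  9. -14. -40.] [ 11.  16. -35.]
-35 161 [  9. -14. -35.] [ 11.  15. -30.]
-30 136 [  9. -14. -30.] [ 11.  15. -25.]
-25 120 [  9. -13. -25.] [ 11.  14. -20.]
-20 122 [  9. -13. -20.] [ 11.  14. -15.]
-15 74 [  9. -11. -15.] [ 11.  11. -10.]
-10 5 [  9.  -7. -10.] [ 9.  7. -9.]
5 381 [-16. -10.   6.] [16.  6. 10.]
10 14 [ 3. -9. 10.] [13.  6. 11.]
```

View pics/w3.png

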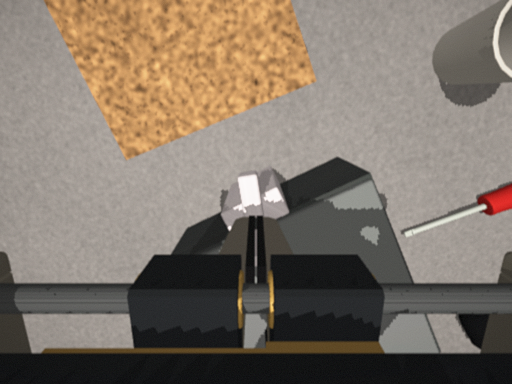

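The picture shows the fingers closed at (257,220), above the bar at (255,190). Both cameras put the real fingertips about 9 mm short of the reported TCP, not 22 mm ahead of it. From here on I take tip z = TCP z + 9.

Emit:
send_rows --rows '[{"fingers": 0.045,"x": -0.001,"y": -0.0015,"z": 0,"ax": 0,"ay": 0,"az": 0.1},{"fingers": 0.045,"x": 0,"y": 0,"z": 0,"ax": 0,"ay": 0,"az": 0.05},{"fingers": 0.045,"x": 0,"y": 0,"z": 0,"ax": 0,"ay": 0,"az": 0},{"fingers": 0.045,"x": 0,"y": 0,"z": 0,"ax": 0,"ay": 0,"az": 0},{"fingers": 0.045,"x": 0,"y": 0,"z": -0.012,"ax": 0,"ay": 0,"az": 0},{"fingers": 0.045,"x": 0,"y": 0,"z": -0.01,"ax": 0,"ay": 0,"az": 0},{"fingers": 0.045,"x": 0,"y": 0,"z": -0.009,"ax": 0,"ay": 0,"az": 0},{"fingers": 0.045,"x": 0,"y": 0,"z": 0,"ax": 0,"ay": 0,"az": 0}]'

```text
t: 4.38
position: [525.1, 109.0, 94.6]
tcp_rot: [-0.001, 0.782, 0.623, -0.002]
ft_force: [-0.3, -0.4, 0.1]
finger_gap: 0.493
grasp_force: 0.0
```

Emit:
send_rows --newtons 25 --rows '[{"fingers": 0.0,"x": 0,"y": 0,"z": 0,"ax": 0,"ay": 0,"az": 0},{"fingers": 0.0,"x": 0,"y": 0,"z": 0,"ax": 0,"ay": 0,"az": 0},{"fingers": 0.0,"x": 0,"y": 0,"z": 0,"ax": 0,"ay": 0,"az": 0},{"fingers": 0.0,"x": 0,"y": 0,"z": 0,"ax": 0,"ay": 0,"az": 0},{"fingers": 0.0,"x": 0,"y": 0,"z": 0,"ax": 0,"ay": 0,"az": 0},{"fingers": 0.0,"x": 0,"y": 0,"z": 0,"ax": 0,"ay": 0,"az": 0},{"fingers": 0.0,"x": 0,"y": 0,"z": 0,"ax": 0,"ay": 0,"az": 0}]'

```text
t: 4.97
position: [526.6, 109.7, 97.5]
tcp_rot: [-0.0, 0.782, 0.623, -0.0]
ft_force: [-3.1, 0.6, 4.4]
finger_gap: 0.15
grasp_force: 25.0
```

```bash
python3 -c "
from h import *
state()"
```

```text
t 4.97 p [526.6 109.7  97.5] yawy -12.95 z [-0. -0. -1.] q7 -0.8 F [-3.1  0.6  4.4] gap 13.8 gf 25.0
```

Emit:
send_rows --rows '[{"fingers": 0.0,"x": 0,"y": 0,"z": 0,"ax": 0,"ay": 0,"az": -0.1},{"fingers": 0.0,"x": 0,"y": 0,"z": 0,"ax": 0,"ay": 0,"az": -0.1},{"fingers": 0.0,"x": 0,"y": 0,"z": 0,"ax": 0,"ay": 0,"az": -0.1},{"fingers": 0.0,"x": 0,"y": 0,"z": 0,"ax": 0,"ay": 0,"az": -0.1},{"fingers": 0.0,"x": 0,"y": 0,"z": 0,"ax": 0,"ay": 0,"az": -0.1},{"fingers": 0.0,"x": 0,"y": 0,"z": 0,"ax": 0,"ay": 0,"az": -0.1},{"fingers": 0.0,"x": 0,"y": 0,"z": 0,"ax": 0,"ay": 0,"az": -0.1}]'

```text
t: 5.55
position: [527.0, 109.4, 97.5]
tcp_rot: [0.0, 0.949, 0.315, 0.0]
ft_force: [-1.0, -0.5, 2.5]
finger_gap: 0.15
grasp_force: 25.0
```

Emit:
send_rows --rows '[{"fingers": 0.0,"x": 0,"y": 0,"z": 0,"ax": 0,"ay": 0,"az": -0.1},{"fingers": 0.0,"x": 0,"y": 0,"z": 0,"ax": 0,"ay": 0,"az": -0.1},{"fingers": 0.0,"x": 0,"y": 0,"z": 0,"ax": 0,"ay": 0,"az": -0.1},{"fingers": 0.0,"x": 0,"y": 0,"z": 0,"ax": 0,"ay": 0,"az": -0.1},{"fingers": 0.0,"x": 0,"y": 0,"z": 0,"ax": 0,"ay": 0,"az": -0.1},{"fingers": 0.0,"x": 0,"y": 0,"z": 0,"ax": 0,"ay": 0,"az": -0.06},{"fingers": 0.0,"x": 0,"y": 0,"z": 0,"ax": 0,"ay": 0,"az": 0}]'

```text
t: 6.13
position: [527.1, 109.0, 97.5]
tcp_rot: [0.0, 0.999, 0.042, 0.0]
ft_force: [-0.3, -1.4, 3.1]
finger_gap: 0.152
grasp_force: 25.0
```

```bash
python3 -c "
from h import *
state()"
```

```text
t 6.13 p [527.1 109.   97.5] yawy -85.24 z [ 0.001 -0.001 -1.   ] q7 -1.9 F [-0.3 -1.4  3.1] gap 14.0 gf 25.0
```

Emit:
send_rows --rows '[{"fingers": 0.045,"x": 0,"y": 0,"z": 0,"ax": 0,"ay": 0,"az": 0},{"fingers": 0.045,"x": 0,"y": 0,"z": 0,"ax": 0,"ay": 0,"az": 0},{"fingers": 0.045,"x": 0,"y": 0,"z": 0,"ax": 0,"ay": 0,"az": 0},{"fingers": 0.045,"x": 0,"y": 0,"z": 0,"ax": 0,"ay": 0,"az": 0},{"fingers": 0.045,"x": 0,"y": 0,"z": 0.025,"ax": 0,"ay": 0,"az": 0},{"fingers": 0.045,"x": 0,"y": 0,"z": 0.025,"ax": 0,"ay": 0,"az": 0},{"fingers": 0.045,"x": 0,"y": 0,"z": 0.02,"ax": 0,"ay": 0,"az": 0}]'

```text
t: 6.72
position: [527.0, 109.7, 168.4]
tcp_rot: [-0.0, 0.999, 0.043, 0.0]
ft_force: [0.1, -0.3, 1.1]
finger_gap: 0.489
grasp_force: 0.0
```

Emit:
send_rows --rows '[{"fingers": 0.045,"x": 0.0015,"y": -0.0193,"z": 0,"ax": 0,"ay": 0,"az": 0.113},{"fingers": 0.045,"x": 0.0015,"y": -0.0193,"z": 0,"ax": 0,"ay": 0,"az": 0.113},{"fingers": 0.045,"x": 0.0015,"y": -0.0193,"z": 0,"ax": 0,"ay": 0,"az": 0.113},{"fingers": 0.045,"x": 0.0015,"y": -0.0193,"z": 0,"ax": 0,"ay": 0,"az": 0.113},{"fingers": 0.045,"x": 0.0015,"y": -0.0193,"z": 0,"ax": 0,"ay": 0,"az": 0.113},{"fingers": 0.045,"x": 0.0015,"y": -0.0193,"z": 0,"ax": 0,"ay": 0,"az": 0.113},{"fingers": 0.045,"x": 0.0015,"y": -0.0193,"z": 0,"ax": 0,"ay": 0,"az": 0.113},{"fingers": 0.045,"x": 0.0015,"y": -0.0193,"z": 0,"ax": 0,"ay": 0,"az": 0.113}]'

```text
t: 7.38
position: [538.8, -45.9, 167.1]
tcp_rot: [-0.0, 0.879, 0.477, 0.0]
ft_force: [0.2, -0.3, -0.1]
finger_gap: 0.49
grasp_force: 0.0
```

Emit:
send_rows --rows '[{"fingers": 0.045,"x": 0.0015,"y": -0.0193,"z": 0,"ax": 0,"ay": 0,"az": 0.113},{"fingers": 0.045,"x": 0.0015,"y": -0.0193,"z": 0,"ax": 0,"ay": 0,"az": 0.113},{"fingers": 0.045,"x": 0.0015,"y": -0.0193,"z": 0,"ax": 0,"ay": 0,"az": 0.113},{"fingers": 0.045,"x": 0,"y": 0,"z": 0,"ax": 0,"ay": 0,"az": 0},{"fingers": 0.045,"x": 0,"y": 0,"z": 0,"ax": 0,"ay": 0,"az": 0},{"fingers": 0.045,"x": 0,"y": 0,"z": 0,"ax": 0,"ay": 0,"az": 0}]'

```text
t: 7.88
position: [543.2, -101.7, 167.1]
tcp_rot: [-0.0, 0.788, 0.616, 0.0]
ft_force: [0.1, -0.9, 1.1]
finger_gap: 0.491
grasp_force: 0.0
```

```bash
python3 look.py w4
```

```text
t 7.88 p [ 543.2 -101.7  167.1] yawy -14.01 z [-0.     0.001 -1.   ] q7 -0.3 F [ 0.1 -0.9  1.1] gap 45.2 gf 0.0
right 1192 mean [ 544.3 -101.3  119.9] rect [ 543.7 -103.8] [69.1 13.8] 75.63
handle 2545 mean [536.2   2.1 129.7] rect [535.2   2.4] [79.9 15.6] 4.16
```

Emit:
send_rows --rows '[{"fingers": 0.045,"x": 0.0005,"y": -0.002,"z": -0.02,"ax": 0,"ay": 0,"az": 0},{"fingers": 0.045,"x": 0,"y": 0,"z": -0.02,"ax": 0,"ay": 0,"az": 0},{"fingers": 0.045,"x": 0,"y": 0,"z": -0.016,"ax": 0,"ay": 0,"az": 0},{"fingers": 0.045,"x": 0,"y": 0,"z": -0.013,"ax": 0,"ay": 0,"az": 0},{"fingers": 0.045,"x": 0,"y": 0,"z": 0,"ax": 0,"ay": 0,"az": 0},{"fingers": 0.0,"x": 0,"y": 0,"z": 0,"ax": 0,"ay": 0,"az": 0},{"fingers": 0.0,"x": 0,"y": 0,"z": 0,"ax": 0,"ay": 0,"az": 0},{"fingers": 0.0,"x": 0,"y": 0,"z": 0,"ax": 0,"ay": 0,"az": 0}]'

```text
t: 8.6
position: [544.7, -104.3, 99.3]
tcp_rot: [0.001, 0.787, 0.616, 0.001]
ft_force: [0.4, 0.3, 0.1]
finger_gap: 0.294
grasp_force: 0.0
```

Emit:
send_rows --rows '[{"fingers": 0.0,"x": 0,"y": 0,"z": 0,"ax": 0,"ay": 0,"az": 0},{"fingers": 0.0,"x": 0,"y": 0,"z": 0,"ax": 0,"ay": 0,"az": 0},{"fingers": 0.0,"x": 0,"y": 0,"z": 0,"ax": 0,"ay": 0,"az": 0},{"fingers": 0.0,"x": 0,"y": 0,"z": 0,"ax": 0,"ay": 0,"az": -0.1},{"fingers": 0.0,"x": 0,"y": 0,"z": 0,"ax": 0,"ay": 0,"az": -0.1},{"fingers": 0.0,"x": 0,"y": 0,"z": 0,"ax": 0,"ay": 0,"az": -0.1},{"fingers": 0.0,"x": 0,"y": 0,"z": 0,"ax": 0,"ay": 0,"az": -0.1}]'

```text
t: 9.18
position: [543.1, -104.5, 98.8]
tcp_rot: [-0.0, 0.895, 0.445, -0.001]
ft_force: [-5.2, 2.0, 5.9]
finger_gap: 0.147
grasp_force: 25.0
```

Emit:
send_rows --rows '[{"fingers": 0.0,"x": 0,"y": 0,"z": 0,"ax": 0,"ay": 0,"az": -0.1},{"fingers": 0.0,"x": 0,"y": 0,"z": 0,"ax": 0,"ay": 0,"az": -0.1},{"fingers": 0.0,"x": 0,"y": 0,"z": 0,"ax": 0,"ay": 0,"az": -0.1},{"fingers": 0.0,"x": 0,"y": 0,"z": 0,"ax": 0,"ay": 0,"az": -0.1},{"fingers": 0.0,"x": 0,"y": 0,"z": 0,"ax": 0,"ay": 0,"az": -0.1},{"fingers": 0.0,"x": 0,"y": 0,"z": 0,"ax": 0,"ay": 0,"az": -0.1},{"fingers": 0.0,"x": 0,"y": 0,"z": 0,"ax": 0,"ay": 0,"az": -0.1},{"fingers": 0.0,"x": 0,"y": 0,"z": 0,"ax": 0,"ay": 0,"az": -0.1}]'

```text
t: 9.85
position: [543.1, -104.4, 98.8]
tcp_rot: [-0.0, 0.998, 0.061, -0.001]
ft_force: [-5.0, 0.8, 4.5]
finger_gap: 0.148
grasp_force: 25.0
```

Emit:
send_rows --rows '[{"fingers": 0.0,"x": 0,"y": 0,"z": 0,"ax": 0,"ay": 0,"az": -0.04},{"fingers": 0.0,"x": 0,"y": 0,"z": 0,"ax": 0,"ay": 0,"az": 0}]'

```text
t: 10.02
position: [543.1, -104.4, 98.8]
tcp_rot: [-0.0, 0.999, 0.043, -0.001]
ft_force: [-3.8, 0.4, 5.9]
finger_gap: 0.152
grasp_force: 25.0
```

Emit:
send_rows --rows '[{"fingers": 0.045,"x": 0,"y": 0,"z": 0,"ax": 0,"ay": 0,"az": 0},{"fingers": 0.045,"x": 0,"y": 0,"z": 0,"ax": 0,"ay": 0,"az": 0},{"fingers": 0.045,"x": 0,"y": 0,"z": 0,"ax": 0,"ay": 0,"az": 0},{"fingers": 0.045,"x": 0,"y": 0,"z": 0,"ax": 0,"ay": 0,"az": 0},{"fingers": 0.045,"x": 0,"y": 0,"z": 0.025,"ax": 0,"ay": 0,"az": 0},{"fingers": 0.045,"x": 0,"y": 0,"z": 0.025,"ax": 0,"ay": 0,"az": 0},{"fingers": 0.045,"x": 0,"y": 0,"z": 0.025,"ax": 0,"ay": 0,"az": 0}]'

```text
t: 10.6
position: [543.5, -104.8, 173.6]
tcp_rot: [-0.0, 0.999, 0.044, -0.001]
ft_force: [0.7, -1.5, -0.8]
finger_gap: 0.488
grasp_force: 0.0
```

Emit:
send_rows --rows '[{"fingers": 0.045,"x": -0.0015,"y": 0.02,"z": 0.015,"ax": 0,"ay": 0,"az": 0},{"fingers": 0.045,"x": -0.0015,"y": 0.02,"z": 0.015,"ax": 0,"ay": 0,"az": 0},{"fingers": 0.045,"x": -0.0015,"y": 0.02,"z": 0,"ax": 0,"ay": 0,"az": 0},{"fingers": 0.045,"x": -0.0015,"y": 0.02,"z": 0,"ax": 0,"ay": 0,"az": 0},{"fingers": 0.045,"x": -0.0015,"y": 0.02,"z": 0,"ax": 0,"ay": 0,"az": 0},{"fingers": 0.045,"x": 0,"y": 0,"z": 0,"ax": 0,"ay": 0,"az": 0},{"fingers": 0.045,"x": 0,"y": 0,"z": 0,"ax": 0,"ay": 0,"az": 0}]'

```text
t: 11.18
position: [536.4, -4.0, 203.2]
tcp_rot: [0.0, 0.999, 0.045, 0.0]
ft_force: [0.1, -0.7, -0.8]
finger_gap: 0.486
grasp_force: 0.0
```

```bash
python3 look.py w5
```

```text
t 11.18 p [536.4  -4.  203.2] yawy -84.85 z [ 0. -0. -1.] q7 -1.59 F [ 0.1 -0.7 -0.8] gap 44.7 gf 0.0
left 980 mean [529.3 107.8 119.8] rect [527.7 108.3] [69.2 14.3] 4.73
right 907 mean [ 546.1 -103.9  119.9] rect [ 544.5 -104.5] [68.8 14. ] 5.08
handle 1367 mean [538.2   2.7 129.7] rect [536.3   2.4] [78.6 15.5] 4.2
```

Both buttons are open at about 4.5–5°, parallel to the case side. Now the cover handle.

Emit:
send_rows --newtons 50 --rows '[{"fingers": 0.045,"x": -0.001,"y": 0.0065,"z": -0.03,"ax": 0,"ay": 0,"az": -0.012},{"fingers": 0.045,"x": 0,"y": 0,"z": -0.03,"ax": 0,"ay": 0,"az": 0},{"fingers": 0.045,"x": 0,"y": 0,"z": -0.02,"ax": 0,"ay": 0,"az": 0},{"fingers": 0.045,"x": 0,"y": 0,"z": -0.015,"ax": 0,"ay": 0,"az": 0},{"fingers": 0.045,"x": 0,"y": 0,"z": -0.011,"ax": 0,"ay": 0,"az": 0},{"fingers": 0.0,"x": 0,"y": 0,"z": 0,"ax": 0,"ay": 0,"az": 0},{"fingers": 0.0,"x": 0,"y": 0,"z": 0,"ax": 0,"ay": 0,"az": 0},{"fingers": 0.0,"x": 0,"y": 0,"z": 0,"ax": 0,"ay": 0,"az": 0}]'

```text
t: 11.9
position: [536.3, 1.2, 98.1]
tcp_rot: [0.0, 0.999, 0.037, 0.001]
ft_force: [0.6, 0.5, 0.5]
finger_gap: 0.295
grasp_force: 0.0
```

Emit:
send_rows --rows '[{"fingers": 0.0,"x": 0,"y": 0,"z": 0,"ax": 0,"ay": 0,"az": 0},{"fingers": 0.0,"x": 0,"y": 0,"z": 0,"ax": 0,"ay": 0,"az": 0},{"fingers": 0.0,"x": 0,"y": 0,"z": 0,"ax": 0,"ay": 0,"az": 0},{"fingers": 0.0,"x": 0,"y": 0,"z": 0,"ax": 0,"ay": 0,"az": 0}]'

```text
t: 12.23
position: [536.2, 1.9, 98.3]
tcp_rot: [-0.0, 0.999, 0.038, 0.001]
ft_force: [-0.4, 0.8, 6.1]
finger_gap: 0.17
grasp_force: 50.0
```

```bash
python3 -c "
from h import *
state()"
```

```text
t 12.23 p [536.2   1.9  98.3] yawy -85.67 z [ 0.002  0.    -1.   ] q7 -1.65 F [-0.4  0.8  6.1] gap 15.7 gf 50.0
```

Emit:
send_rows --rows '[{"fingers": 0.0,"x": 0,"y": 0,"z": 0.01,"ax": 0,"ay": 0,"az": 0},{"fingers": 0.0,"x": 0,"y": 0,"z": 0.015,"ax": 0,"ay": 0,"az": 0},{"fingers": 0.0,"x": 0,"y": 0,"z": 0.015,"ax": 0,"ay": 0,"az": 0},{"fingers": 0.0,"x": 0,"y": 0,"z": 0.015,"ax": 0,"ay": 0,"az": 0},{"fingers": 0.0,"x": 0,"y": 0,"z": 0.01,"ax": 0,"ay": 0,"az": 0}]'

```text
t: 12.65
position: [535.1, 1.6, 163.4]
tcp_rot: [0.0, 0.999, 0.038, -0.0]
ft_force: [0.5, 0.2, -4.2]
finger_gap: 0.173
grasp_force: 50.0
```

Emit:
send_rows --rows '[{"fingers": 0.0,"x": -0.001,"y": 0.0147,"z": 0,"ax": 0,"ay": 0,"az": 0},{"fingers": 0.0,"x": -0.002,"y": 0.0294,"z": 0,"ax": 0,"ay": 0,"az": 0},{"fingers": 0.0,"x": -0.002,"y": 0.0294,"z": 0,"ax": 0,"ay": 0,"az": 0},{"fingers": 0.0,"x": -0.002,"y": 0.0294,"z": 0,"ax": 0,"ay": 0,"az": 0},{"fingers": 0.0,"x": -0.002,"y": 0.0294,"z": 0,"ax": 0,"ay": 0,"az": 0},{"fingers": 0.0,"x": -0.002,"y": 0.0294,"z": 0,"ax": 0,"ay": 0,"az": 0},{"fingers": 0.0,"x": -0.002,"y": 0.0294,"z": 0,"ax": 0,"ay": 0,"az": 0},{"fingers": 0.0,"x": -0.002,"y": 0.0294,"z": 0,"ax": 0,"ay": 0,"az": 0}]'

```text
t: 13.32
position: [519.5, 223.1, 161.9]
tcp_rot: [0.0, 0.999, 0.038, -0.001]
ft_force: [1.8, -0.2, -4.2]
finger_gap: 0.169
grasp_force: 50.0
```

Emit:
send_rows --rows '[{"fingers": 0.0,"x": -0.002,"y": 0.0294,"z": 0,"ax": 0,"ay": 0,"az": 0},{"fingers": 0.0,"x": -0.002,"y": 0.0294,"z": 0,"ax": 0,"ay": 0,"az": 0},{"fingers": 0.0,"x": -0.001,"y": 0.0147,"z": 0,"ax": 0,"ay": 0,"az": 0},{"fingers": 0.0,"x": 0,"y": 0,"z": -0.02,"ax": 0,"ay": 0,"az": 0},{"fingers": 0.0,"x": 0,"y": 0,"z": -0.03,"ax": 0,"ay": 0,"az": 0},{"fingers": 0.0,"x": 0,"y": 0,"z": -0.03,"ax": 0,"ay": 0,"az": 0},{"fingers": 0.0,"x": 0,"y": 0,"z": -0.02,"ax": 0,"ay": 0,"az": 0},{"fingers": 0.0,"x": 0,"y": 0,"z": 0,"ax": 0,"ay": 0,"az": 0}]'

```text
t: 13.98
position: [512.1, 292.4, 57.3]
tcp_rot: [0.003, 0.999, 0.038, -0.004]
ft_force: [-0.5, -0.6, -4.7]
finger_gap: 0.171
grasp_force: 50.0
```

```bash
cat > pad.py <<'E'
from h import *
s=state(); im,d,s=snap('wrist','wp'); W=cloud('wrist',d,s); im=im.astype(int); x,y,z=np.moveaxis(W,-1,0)
k=(im[...,0]>im[...,2]+40)&(abs(z)<10)&(abs(y-296)<140)&(abs(x-516)<140)
if k.sum(): rect(W[k],'pad')
for n in('scene','side'):
    im,d,_=snap(n,'p_'+n); W=cloud(n,d); im=im.astype(int); x,y,z=np.moveaxis(W,-1,0); h=z[(abs(x-516)<75)&(abs(y-296)<75)&(im.max(2)>60)]
    top=np.nanpercentile(h,50); c=(abs(z-top)<4)&(abs(x-516)<125)&(abs(y-296)<125)&(im[...,0]-im[...,2]<25); rect(W[c],f'{n} cover top {top:.0f}')
E
python3 pad.py
```

```text
t 13.98 p [512.1 292.4  57.3] yawy -85.69 z [-0.008 -0.006 -1.   ] q7 -2.23 F [-0.5 -0.6 -4.7] gap 15.7 gf 50.0
pad 6780 mean [616.6 314.7   1.2] rect [619.3 296.8] [ 25.2 222.6] 3.21
scene cover top 345 69 mean [540.1 280.1 344.2] rect [536.9 283.2] [69.8 28.5] 65.84
side cover top 230 36 mean [494.8 309.5 228.4] rect [496.2 306.7] [ 8.1 54.8] 3.18
```

Emit:
send_rows --rows '[{"fingers": 0.0,"x": 0.003,"y": 0.002,"z": -0.015,"ax": 0,"ay": 0,"az": 0},{"fingers": 0.0,"x": 0,"y": 0,"z": -0.012,"ax": 0,"ay": 0,"az": 0},{"fingers": 0.0,"x": 0,"y": 0,"z": -0.008,"ax": 0,"ay": 0,"az": 0},{"fingers": 0.0,"x": 0,"y": 0,"z": 0,"ax": 0,"ay": 0,"az": 0},{"fingers": 0.0,"x": 0,"y": 0,"z": 0,"ax": 0,"ay": 0,"az": 0}]'

```text
t: 14.55
position: [518.1, 297.5, 27.2]
tcp_rot: [0.0, 0.999, 0.038, -0.0]
ft_force: [0.4, -0.9, -3.5]
finger_gap: 0.171
grasp_force: 50.0
```

```bash
python3 -c "
from h import *
state()"
```

```text
t 14.55 p [518.1 297.5  27.2] yawy -85.66 z [-0.001 -0.    -1.   ] q7 -2.24 F [ 0.4 -0.9 -3.5] gap 15.7 gf 50.0
```

Emit:
send_rows --rows '[{"fingers": 0.0,"x": 0,"y": -0.001,"z": -0.006,"ax": 0,"ay": 0,"az": 0},{"fingers": 0.0,"x": 0,"y": 0,"z": -0.004,"ax": 0,"ay": 0,"az": 0},{"fingers": 0.0,"x": 0,"y": 0,"z": -0.003,"ax": 0,"ay": 0,"az": 0},{"fingers": 0.0,"x": 0,"y": 0,"z": -0.001,"ax": 0,"ay": 0,"az": 0},{"fingers": 0.0,"x": 0,"y": 0,"z": 0,"ax": 0,"ay": 0,"az": 0}]'

```text
t: 14.97
position: [518.1, 296.6, 12.9]
tcp_rot: [0.0, 0.999, 0.038, -0.0]
ft_force: [0.4, 0.5, -4.0]
finger_gap: 0.17
grasp_force: 50.0
```

Emit:
send_rows --rows '[{"fingers": 0.0,"x": 0,"y": 0,"z": -0.0015,"ax": 0,"ay": 0,"az": 0},{"fingers": 0.0,"x": 0,"y": 0,"z": 0,"ax": 0,"ay": 0,"az": 0}]'

```text
t: 15.13
position: [518.4, 296.8, 11.6]
tcp_rot: [-0.0, 0.999, 0.038, -0.0]
ft_force: [0.6, -0.0, -3.8]
finger_gap: 0.168
grasp_force: 50.0
```

Emit:
send_rows --rows '[{"fingers": 0.0,"x": 0,"y": 0,"z": -0.001,"ax": 0,"ay": 0,"az": 0},{"fingers": 0.0,"x": 0,"y": 0,"z": 0,"ax": 0,"ay": 0,"az": 0}]'

```text
t: 15.3
position: [518.5, 296.8, 11.4]
tcp_rot: [0.0, 0.999, 0.038, 0.0]
ft_force: [-1.8, -1.3, 2.0]
finger_gap: 0.167
grasp_force: 50.0
```

Emit:
send_rows --rows '[{"fingers": 0.06,"x": 0,"y": 0,"z": 0,"ax": 0,"ay": 0,"az": 0},{"fingers": 0.06,"x": 0,"y": 0,"z": 0,"ax": 0,"ay": 0,"az": 0},{"fingers": 0.06,"x": 0,"y": 0,"z": 0,"ax": 0,"ay": 0,"az": 0},{"fingers": 0.06,"x": 0,"y": 0,"z": 0,"ax": 0,"ay": 0,"az": 0},{"fingers": 0.06,"x": 0,"y": 0,"z": 0.02,"ax": 0,"ay": 0,"az": 0},{"fingers": 0.06,"x": 0,"y": 0,"z": 0.04,"ax": 0,"ay": 0,"az": 0},{"fingers": 0.06,"x": 0,"y": 0,"z": 0.04,"ax": 0,"ay": 0,"az": 0},{"fingers": 0.06,"x": 0,"y": 0,"z": 0.04,"ax": 0,"ay": 0,"az": 0}]'

```text
t: 15.97
position: [517.9, 296.6, 152.0]
tcp_rot: [0.0, 0.999, 0.038, -0.0]
ft_force: [1.0, 0.7, 0.2]
finger_gap: 0.655
grasp_force: 0.0
```

Emit:
send_rows --rows '[{"fingers": 0.06,"x": 0.002,"y": -0.03,"z": 0.014,"ax": 0,"ay": 0,"az": 0},{"fingers": 0.06,"x": 0.002,"y": -0.037,"z": 0.014,"ax": 0,"ay": 0,"az": 0},{"fingers": 0.06,"x": 0.002,"y": -0.037,"z": 0.014,"ax": 0,"ay": 0,"az": 0},{"fingers": 0.06,"x": 0.002,"y": -0.037,"z": 0.014,"ax": 0,"ay": 0,"az": 0},{"fingers": 0.06,"x": 0.002,"y": -0.037,"z": 0.014,"ax": 0,"ay": 0,"az": 0},{"fingers": 0.06,"x": 0.002,"y": -0.037,"z": 0.014,"ax": 0,"ay": 0,"az": 0},{"fingers": 0.06,"x": 0.002,"y": -0.037,"z": 0,"ax": 0,"ay": 0,"az": 0},{"fingers": 0.06,"x": 0.002,"y": -0.037,"z": 0,"ax": 0,"ay": 0,"az": 0}]'

```text
t: 16.63
position: [534.9, 6.0, 236.1]
tcp_rot: [0.0, 0.999, 0.038, 0.002]
ft_force: [0.6, -0.2, -0.8]
finger_gap: 0.653
grasp_force: 0.0
```

Emit:
send_rows --rows '[{"fingers": 0.06,"x": 0,"y": 0,"z": 0,"ax": 0,"ay": 0,"az": 0},{"fingers": 0.06,"x": 0,"y": 0,"z": 0,"ax": 0,"ay": 0,"az": 0},{"fingers": 0.06,"x": 0,"y": 0,"z": 0,"ax": 0,"ay": 0,"az": 0}]'

```text
t: 16.88
position: [534.3, 8.4, 234.7]
tcp_rot: [-0.0, 0.999, 0.038, 0.0]
ft_force: [0.3, 0.1, 0.3]
finger_gap: 0.652
grasp_force: 0.0
```

```bash
python3 look.py w6
```

```text
t 16.88 p [534.3   8.4 234.7] yawy -85.64 z [ 0.     0.001 -1.   ] q7 -1.62 F [0.3 0.1 0.3] gap 59.9 gf 0.0
left 832 mean [529.1 107.7 119.7] rect [527.6 108.2] [69.7 14.3] 4.72
right 794 mean [ 546.2 -103.6  119.7] rect [ 544.7 -104.4] [68.5 14.6] 4.33
```

View pics/w6.png

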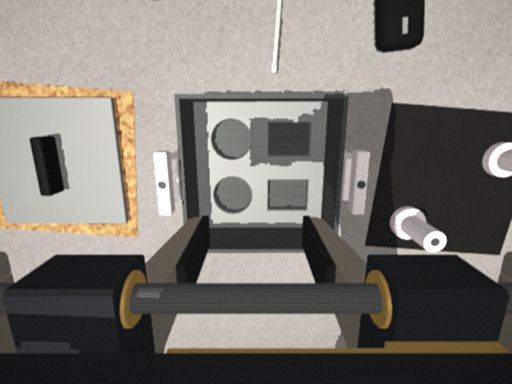

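The wrist view shows the round wells at (232,138) and (233,194), on the +y side, and the rectangular wells at (290,140) and (288,194). The cover lies on the pad at (62,162), and a guide top is at (434,240).

```bash
cat > wells.py <<'E'
from h import *
z_=np.load('pics/w6.npz'); s={'position':z_['p'],'tcp_rot':z_['q']}; W=cloud('wrist',z_['d'],s); im=z_['im'].astype(int)
x,y,z=np.moveaxis(W,-1,0); a=np.radians(4.4); c=np.array([535.4,2.8])
X=(x-c[0])*np.cos(a)+(y-c[1])*np.sin(a); Y=-(x-c[0])*np.sin(a)+(y-c[1])*np.cos(a)
fl=(z<13)&(z>0)&(abs(X)<80)&(abs(Y)<80)
n,L,st,ce=cv2.connectedComponentsWithStats(fl.astype(np.uint8),connectivity=4)
for i in range(1,n):
    if st[i,4]>150:
        k=L==i; print('well px',ce[i].round(),'n',st[i,4],'z',np.median(z[k]).round(1),'case X',[X[k].min().round(1),X[k].max().round(1)],'Y',[Y[k].min().round(1),Y[k].max().round(1)])
        (u,v),r=cv2.minEnclosingCircle(W[k][:,:2].astype(np.float32)); print('   circ',round(u,1),round(v,1),round(r,1))
pl=(abs(z-20)<3)&(abs(X)<95)&(abs(Y)<95); print('plate X',X[pl].min(),X[pl].max(),'Y',Y[pl].min(),Y[pl].max())
rim=(abs(z-92)<4)&(abs(X)<110)&(abs(Y)<99); rect(W[rim],'rim'); print(np.percentile(X[rim],[0.5,99.5]),np.percentile(Y[rim],[.5,99.5]))
E
cat > guides.py <<'E'
from h import *
def gd(n,f):
    z_=np.load(f'pics/{f}.npz'); W=cloud(n,z_['d'],{'position':z_['p'],'tcp_rot':z_['q']}); im=z_['im'].astype(int)
    x,y,z=np.moveaxis(W,-1,0); w=(im.min(2)>100)&(im.max(2)-im.min(2)<45)&(x>380)&(x<660)&(y<-150)&(y>-420)
    for lab,lo,hi in(('top',70,83),('foot',9,19)):
        m=w&(z>lo)&(z<hi); N,L,st,ce=cv2.connectedComponentsWithStats(m.astype(np.uint8))
        for i in range(1,N):
            if st[i,4]>12:
                k=L==i; (u,v),r=cv2.minEnclosingCircle(W[k][:,:2].astype(np.float32)); print(n,lab,ce[i].round(),st[i,4],'circ',round(u,1),round(v,1),'r',round(r,1),'z',np.median(z[k]).round(1))
if __name__=='__main__':
    for n in('scene','side'): snap(n,'g_'+n); gd(n,'g_'+n)
    gd('wrist','w6')
E
python3 wells.py; python3 guides.py
```

```text
well px [231. 138.] n 1234 z 5.1 case X [np.float64(12.3), np.float64(68.1)] Y [np.float64(11.7), np.float64(67.1)]
   circ 572.4 45.0 27.9
well px [288. 138.] n 1353 z 5.1 case X [np.float64(17.2), np.float64(62.5)] Y [np.float64(-70.2), np.float64(-12.5)]
   circ 578.4 -35.5 36.5
well px [233. 193.] n 1035 z 5.0 case X [np.float64(-67.9), np.float64(-15.2)] Y [np.float64(12.0), np.float64(66.9)]
   circ 492.1 38.7 27.9
well px [287. 193.] n 1140 z 5.0 case X [np.float64(-63.2), np.float64(-18.5)] Y [np.float64(-70.3), np.float64(-13.3)]
   circ 498.1 -42.0 36.0
plate X -90.33228205109467 90.28183715868907 Y -91.34905626451518 89.46553849853173
rim 2852 mean [557.2   3.   91.8] rect [535.3   2.7] [190.3 196.6] 4.37
[-94.86088346  95.04900034] [-96.18185122  94.31090406]
scene top [184. 192.] 74 circ 466.6 -230.2 r 16.6 z 76.0
scene top [140. 225.] 82 circ 573.4 -348.8 r 15.4 z 76.2
scene foot [186. 206.] 101 circ 466.5 -232.0 r 25.1 z 14.3
scene foot [146. 240.] 123 circ 573.4 -348.2 r 25.2 z 13.8
side top [318. 175.] 36 circ 568.4 -347.0 r 20.0 z 74.7
side top [321. 200.] 47 circ 466.2 -228.8 r 18.8 z 74.5
side foot [316. 191.] 61 circ 571.0 -342.2 r 27.4 z 12.6
side foot [319. 216.] 74 circ 461.4 -224.8 r 25.6 z 12.7
wrist top [433. 240.] 404 circ 465.7 -230.8 r 15.4 z 75.7
wrist foot [498. 159.] 508 circ 572.4 -347.4 r 25.3 z 13.9
wrist foot [405. 220.] 448 circ 466.2 -231.0 r 25.0 z 13.9
```

Emit:
send_rows --newtons 30 --rows '[{"fingers": 0.06,"x": -0.0085,"y": -0.03,"z": -0.0105,"ax": 0,"ay": 0,"az": 0},{"fingers": 0.06,"x": -0.0085,"y": -0.03,"z": -0.0105,"ax": 0,"ay": 0,"az": 0},{"fingers": 0.06,"x": -0.0085,"y": -0.03,"z": -0.0105,"ax": 0,"ay": 0,"az": 0},{"fingers": 0.06,"x": -0.0085,"y": -0.03,"z": -0.0105,"ax": 0,"ay": 0,"az": 0},{"fingers": 0.06,"x": -0.0085,"y": -0.03,"z": -0.0105,"ax": 0,"ay": 0,"az": 0},{"fingers": 0.06,"x": -0.0085,"y": -0.03,"z": -0.0105,"ax": 0,"ay": 0,"az": 0},{"fingers": 0.06,"x": -0.0085,"y": -0.03,"z": -0.0105,"ax": 0,"ay": 0,"az": 0},{"fingers": 0.06,"x": -0.0085,"y": -0.03,"z": -0.0105,"ax": 0,"ay": 0,"az": 0}]'

```text
t: 17.7
position: [466.5, -232.2, 150.3]
tcp_rot: [-0.0, 0.999, 0.039, 0.0]
ft_force: [1.0, -0.1, -0.5]
finger_gap: 0.651
grasp_force: 0.0
```

Emit:
send_rows --rows '[{"fingers": 0.06,"x": 0,"y": 0,"z": 0,"ax": 0,"ay": 0,"az": 0},{"fingers": 0.06,"x": 0,"y": 0,"z": 0,"ax": 0,"ay": 0,"az": 0},{"fingers": 0.06,"x": 0,"y": 0,"z": 0,"ax": 0,"ay": 0,"az": 0},{"fingers": 0.06,"x": 0,"y": 0,"z": 0,"ax": 0,"ay": 0,"az": 0}]'

```text
t: 18.03
position: [467.5, -230.4, 151.0]
tcp_rot: [-0.0, 0.999, 0.04, 0.0]
ft_force: [0.0, 0.6, -0.2]
finger_gap: 0.654
grasp_force: 0.0
```

```bash
python3 -c "
from h import *
from guides import gd
state(); snap('wrist','w7'); gd('wrist','w7')"
```

```text
t 18.03 p [ 467.5 -230.4  151. ] yawy -85.47 z [ 0.001  0.    -1.   ] q7 -1.11 F [ 0.   0.6 -0.2] gap 60.2 gf 0.0
wrist top [401.  87.] 1074 circ 572.7 -348.2 r 15.0 z 76.2
wrist top [256. 196.] 678 circ 465.7 -231.9 r 14.9 z 76.0
wrist foot [365.  94.] 881 circ 572.6 -348.3 r 25.0 z 14.0
wrist foot [256. 174.] 647 circ 465.9 -231.7 r 24.8 z 13.9
```

Emit:
send_rows --rows '[{"fingers": 0.06,"x": -0.0015,"y": -0.0014,"z": -0.02,"ax": 0,"ay": 0,"az": 0},{"fingers": 0.06,"x": 0,"y": 0,"z": -0.03,"ax": 0,"ay": 0,"az": 0},{"fingers": 0.06,"x": 0,"y": 0,"z": -0.03,"ax": 0,"ay": 0,"az": 0},{"fingers": 0.06,"x": 0,"y": 0,"z": -0.025,"ax": 0,"ay": 0,"az": 0},{"fingers": 0.06,"x": 0,"y": 0,"z": -0.013,"ax": 0,"ay": 0,"az": 0},{"fingers": 0.06,"x": 0,"y": 0,"z": 0,"ax": 0,"ay": 0,"az": 0},{"fingers": 0.0,"x": 0,"y": 0,"z": 0,"ax": 0,"ay": 0,"az": 0},{"fingers": 0.0,"x": 0,"y": 0,"z": 0,"ax": 0,"ay": 0,"az": 0}]'

```text
t: 18.75
position: [466.1, -233.4, 33.8]
tcp_rot: [0.0, 0.999, 0.038, 0.001]
ft_force: [-0.5, -0.2, -0.9]
finger_gap: 0.531
grasp_force: 0.0
```

Emit:
send_rows --rows '[{"fingers": 0.0,"x": 0,"y": 0,"z": 0,"ax": 0,"ay": 0,"az": 0},{"fingers": 0.0,"x": 0,"y": 0,"z": 0,"ax": 0,"ay": 0,"az": 0},{"fingers": 0.0,"x": 0,"y": 0,"z": 0,"ax": 0,"ay": 0,"az": 0},{"fingers": 0.0,"x": 0,"y": 0,"z": 0,"ax": 0,"ay": 0,"az": 0},{"fingers": 0.0,"x": 0,"y": 0,"z": 0,"ax": 0,"ay": 0,"az": 0},{"fingers": 0.0,"x": 0,"y": 0,"z": 0,"ax": 0,"ay": 0,"az": 0}]'

```text
t: 19.25
position: [465.6, -233.7, 33.7]
tcp_rot: [0.0, 0.999, 0.038, 0.001]
ft_force: [-0.7, 1.5, 5.8]
finger_gap: 0.323
grasp_force: 30.0
```

```bash
python3 -c "
from h import *
state()"
```

```text
t 19.25 p [ 465.6 -233.7   33.7] yawy -85.65 z [ 0.001 -0.    -1.   ] q7 -1.12 F [-0.7  1.5  5.8] gap 29.7 gf 30.0
```

Emit:
send_rows --rows '[{"fingers": 0.0,"x": 0,"y": 0,"z": 0.01,"ax": 0,"ay": 0,"az": 0},{"fingers": 0.0,"x": 0,"y": 0,"z": 0.025,"ax": 0,"ay": 0,"az": 0},{"fingers": 0.0,"x": 0,"y": 0,"z": 0.03,"ax": 0,"ay": 0,"az": 0},{"fingers": 0.0,"x": 0,"y": 0,"z": 0.03,"ax": 0,"ay": 0,"az": 0},{"fingers": 0.0,"x": 0,"y": 0,"z": 0.03,"ax": 0,"ay": 0,"az": 0},{"fingers": 0.0,"x": 0,"y": 0,"z": 0.01,"ax": 0,"ay": 0,"az": 0}]'

```text
t: 19.75
position: [466.7, -234.8, 172.2]
tcp_rot: [0.002, 0.999, 0.038, 0.003]
ft_force: [-0.4, 1.2, -1.7]
finger_gap: 0.318
grasp_force: 30.0
```

Emit:
send_rows --rows '[{"fingers": 0.0,"x": 0.0015,"y": 0.015,"z": 0,"ax": 0,"ay": 0,"az": 0},{"fingers": 0.0,"x": 0.003,"y": 0.03,"z": 0,"ax": 0,"ay": 0,"az": 0},{"fingers": 0.0,"x": 0.003,"y": 0.03,"z": 0,"ax": 0,"ay": 0,"az": 0},{"fingers": 0.0,"x": 0.003,"y": 0.03,"z": 0,"ax": 0,"ay": 0,"az": 0},{"fingers": 0.0,"x": 0.003,"y": 0.03,"z": 0,"ax": 0,"ay": 0,"az": 0},{"fingers": 0.0,"x": 0.003,"y": 0.03,"z": 0,"ax": 0,"ay": 0,"az": 0},{"fingers": 0.0,"x": 0.003,"y": 0.03,"z": 0,"ax": 0,"ay": 0,"az": 0},{"fingers": 0.0,"x": 0.003,"y": 0.03,"z": 0,"ax": 0,"ay": 0,"az": 0}]'

```text
t: 20.42
position: [486.5, -7.5, 167.1]
tcp_rot: [0.0, 0.999, 0.038, -0.001]
ft_force: [0.6, -0.1, -2.6]
finger_gap: 0.319
grasp_force: 30.0
```

Emit:
send_rows --rows '[{"fingers": 0.0,"x": 0.003,"y": 0.03,"z": 0,"ax": 0,"ay": 0,"az": 0},{"fingers": 0.0,"x": 0.0015,"y": 0.017,"z": 0,"ax": 0,"ay": 0,"az": 0},{"fingers": 0.0,"x": 0,"y": 0,"z": 0,"ax": 0,"ay": 0,"az": 0},{"fingers": 0.0,"x": 0,"y": 0,"z": 0,"ax": 0,"ay": 0,"az": 0},{"fingers": 0.0,"x": 0,"y": 0,"z": 0,"ax": 0,"ay": 0,"az": 0}]'

```text
t: 20.83
position: [491.3, 37.1, 167.2]
tcp_rot: [0.0, 0.999, 0.037, -0.001]
ft_force: [-0.2, 0.3, -2.2]
finger_gap: 0.32
grasp_force: 30.0
```

```bash
cat > held.py <<'E'
# held guide foot ring and the wells in the wrist view, in world and in case frame
import sys
from h import *
s=state(); im,d,s=snap('wrist',sys.argv[1]); W=cloud('wrist',d,s); p=s['position']; x,y,z=np.moveaxis(W,-1,0)
r=np.hypot(x-p[0],y-p[1]); zb=p[2]-33.7
k=(r<35)&(abs(z-zb-14)<4)&(im.min(2)>60)
print('foot px',k.sum())
P=W[k][:,:2]
if k.sum()>20:
    (u,v),rad=cv2.minEnclosingCircle(P.astype(np.float32)); print('foot circ',round(u,1),round(v,1),round(rad,1),'z',np.median(z[k]).round(1))
    from scipy.optimize import least_squares
    H=cv2.convexHull(P.astype(np.float32))[:,0]
    # outer arc away from the stem
    D=np.hypot(*(H-[u,v]).T); H=H[D>rad-3]
    f=least_squares(lambda c:np.hypot(H[:,0]-c[0],H[:,1]-c[1])-25,[u,v],loss='soft_l1'); print('fit r25',f.x.round(1))
E
python3 held.py w8
```

```text
t 20.83 p [491.3  37.1 167.2] yawy -85.72 z [-0.001 -0.001 -1.   ] q7 -1.7 F [-0.2  0.3 -2.2] gap 29.4 gf 30.0
foot px 1240
foot circ 492.6 36.7 24.6 z 147.4
fit r25 [491.   36.6]
```

Emit:
send_rows --rows '[{"fingers": 0.0,"x": 0.0008,"y": 0.0022,"z": -0.01,"ax": 0,"ay": 0,"az": 0},{"fingers": 0.0,"x": 0,"y": 0,"z": -0.02,"ax": 0,"ay": 0,"az": 0},{"fingers": 0.0,"x": 0,"y": 0,"z": -0.025,"ax": 0,"ay": 0,"az": 0},{"fingers": 0.0,"x": 0,"y": 0,"z": -0.025,"ax": 0,"ay": 0,"az": 0},{"fingers": 0.0,"x": 0,"y": 0,"z": -0.018,"ax": 0,"ay": 0,"az": 0},{"fingers": 0.0,"x": 0,"y": 0,"z": -0.009,"ax": 0,"ay": 0,"az": 0},{"fingers": 0.0,"x": 0,"y": 0,"z": 0,"ax": 0,"ay": 0,"az": 0},{"fingers": 0.0,"x": 0,"y": 0,"z": 0,"ax": 0,"ay": 0,"az": 0}]'

```text
t: 21.55
position: [492.7, 40.1, 60.5]
tcp_rot: [0.0, 0.999, 0.037, -0.0]
ft_force: [0.7, 0.5, -2.4]
finger_gap: 0.319
grasp_force: 30.0
```

```bash
python3 held.py w9
```

```text
t 21.55 p [492.7  40.1  60.5] yawy -85.71 z [-0.001 -0.    -1.   ] q7 -1.75 F [ 0.7  0.5 -2.4] gap 29.3 gf 30.0
foot px 1246
foot circ 494.1 39.8 24.6 z 40.8
fit r25 [492.4  39.8]
```

Emit:
send_rows --rows '[{"fingers": 0.0,"x": -0.0005,"y": -0.0008,"z": -0.005,"ax": 0,"ay": 0,"az": 0},{"fingers": 0.0,"x": 0,"y": 0,"z": -0.006,"ax": 0,"ay": 0,"az": 0},{"fingers": 0.0,"x": 0,"y": 0,"z": -0.005,"ax": 0,"ay": 0,"az": 0},{"fingers": 0.0,"x": 0,"y": 0,"z": 0,"ax": 0,"ay": 0,"az": 0},{"fingers": 0.0,"x": 0,"y": 0,"z": 0,"ax": 0,"ay": 0,"az": 0}]'

```text
t: 22.02
position: [491.9, 39.7, 44.5]
tcp_rot: [0.0, 0.999, 0.038, -0.0]
ft_force: [0.5, 0.3, -2.0]
finger_gap: 0.319
grasp_force: 30.0
```

Emit:
send_rows --rows '[{"fingers": 0.0,"x": 0,"y": 0,"z": -0.002,"ax": 0,"ay": 0,"az": 0},{"fingers": 0.0,"x": 0,"y": 0,"z": 0,"ax": 0,"ay": 0,"az": 0},{"fingers": 0.0,"x": 0,"y": 0,"z": 0,"ax": 0,"ay": 0,"az": 0}]'

```text
t: 22.27
position: [492.2, 39.8, 42.7]
tcp_rot: [0.0, 0.999, 0.038, 0.0]
ft_force: [0.1, -0.2, -1.5]
finger_gap: 0.321
grasp_force: 30.0
```

Emit:
send_rows --rows '[{"fingers": 0.0,"x": 0,"y": 0,"z": -0.0015,"ax": 0,"ay": 0,"az": 0},{"fingers": 0.0,"x": 0,"y": 0,"z": 0,"ax": 0,"ay": 0,"az": 0},{"fingers": 0.0,"x": 0,"y": 0,"z": 0,"ax": 0,"ay": 0,"az": 0}]'

```text
t: 22.52
position: [492.1, 39.7, 41.2]
tcp_rot: [0.0, 0.999, 0.038, -0.0]
ft_force: [-0.3, -0.2, -2.0]
finger_gap: 0.322
grasp_force: 30.0
```

Emit:
send_rows --rows '[{"fingers": 0.0,"x": 0,"y": 0,"z": -0.001,"ax": 0,"ay": 0,"az": 0},{"fingers": 0.0,"x": 0,"y": 0,"z": 0,"ax": 0,"ay": 0,"az": 0}]'

```text
t: 22.68
position: [492.1, 39.7, 40.1]
tcp_rot: [0.0, 0.999, 0.038, -0.0]
ft_force: [0.3, 1.0, -2.4]
finger_gap: 0.319
grasp_force: 30.0
```

Emit:
send_rows --rows '[{"fingers": 0.0,"x": 0,"y": 0,"z": -0.001,"ax": 0,"ay": 0,"az": 0},{"fingers": 0.0,"x": 0,"y": 0,"z": 0,"ax": 0,"ay": 0,"az": 0}]'

```text
t: 22.85
position: [492.0, 39.7, 39.0]
tcp_rot: [0.0, 0.999, 0.038, -0.0]
ft_force: [0.2, -0.2, -1.3]
finger_gap: 0.32
grasp_force: 30.0
```

Emit:
send_rows --rows '[{"fingers": 0.0,"x": 0,"y": 0,"z": -0.001,"ax": 0,"ay": 0,"az": 0},{"fingers": 0.046,"x": 0,"y": 0,"z": 0,"ax": 0,"ay": 0,"az": 0},{"fingers": 0.046,"x": 0,"y": 0,"z": 0,"ax": 0,"ay": 0,"az": 0},{"fingers": 0.046,"x": 0,"y": 0,"z": 0,"ax": 0,"ay": 0,"az": 0},{"fingers": 0.046,"x": 0,"y": 0,"z": 0.015,"ax": 0,"ay": 0,"az": 0},{"fingers": 0.046,"x": 0,"y": 0,"z": 0.03,"ax": 0,"ay": 0,"az": 0},{"fingers": 0.046,"x": 0,"y": 0,"z": 0.04,"ax": 0,"ay": 0,"az": 0},{"fingers": 0.046,"x": 0,"y": 0,"z": 0.04,"ax": 0,"ay": 0,"az": 0}]'

```text
t: 23.52
position: [491.2, 39.7, 164.0]
tcp_rot: [-0.0, 0.999, 0.038, -0.001]
ft_force: [1.5, -0.2, -0.7]
finger_gap: 0.503
grasp_force: 0.0
```

Emit:
send_rows --rows '[{"fingers": 0.06,"x": 0.0073,"y": -0.0353,"z": 0,"ax": 0,"ay": 0,"az": 0},{"fingers": 0.06,"x": 0.0073,"y": -0.0353,"z": 0,"ax": 0,"ay": 0,"az": 0},{"fingers": 0.06,"x": 0.0073,"y": -0.0353,"z": 0,"ax": 0,"ay": 0,"az": 0},{"fingers": 0.06,"x": 0.0073,"y": -0.0353,"z": 0,"ax": 0,"ay": 0,"az": 0},{"fingers": 0.06,"x": 0.0073,"y": -0.0353,"z": 0,"ax": 0,"ay": 0,"az": 0},{"fingers": 0.06,"x": 0.0073,"y": -0.0353,"z": 0,"ax": 0,"ay": 0,"az": 0},{"fingers": 0.06,"x": 0.0073,"y": -0.0353,"z": 0,"ax": 0,"ay": 0,"az": 0},{"fingers": 0.06,"x": 0.0073,"y": -0.0353,"z": 0,"ax": 0,"ay": 0,"az": 0}]'

```text
t: 24.18
position: [550.6, -244.5, 163.2]
tcp_rot: [0.0, 0.999, 0.038, 0.0]
ft_force: [0.9, 0.3, -0.1]
finger_gap: 0.655
grasp_force: 0.0
```

Emit:
send_rows --rows '[{"fingers": 0.06,"x": 0.0073,"y": -0.0353,"z": 0,"ax": 0,"ay": 0,"az": 0},{"fingers": 0.06,"x": 0.0073,"y": -0.0353,"z": 0,"ax": 0,"ay": 0,"az": 0},{"fingers": 0.06,"x": 0.0073,"y": -0.0353,"z": 0,"ax": 0,"ay": 0,"az": 0},{"fingers": 0.06,"x": 0,"y": 0,"z": -0.01,"ax": 0,"ay": 0,"az": 0},{"fingers": 0.06,"x": 0,"y": 0,"z": 0,"ax": 0,"ay": 0,"az": 0},{"fingers": 0.06,"x": 0,"y": 0,"z": 0,"ax": 0,"ay": 0,"az": 0}]'

```text
t: 24.68
position: [571.8, -347.5, 152.1]
tcp_rot: [-0.001, 0.999, 0.038, -0.001]
ft_force: [-0.2, 0.2, 0.1]
finger_gap: 0.651
grasp_force: 0.0
```

```bash
python3 -c "
from h import *
from guides import gd
state(); snap('wrist','w10'); gd('wrist','w10'); snap('scene','sc10'); gd('scene','sc10')
a=cv2.imread('pics/sc10.png')[130:290,60:420]; cv2.imwrite('pics/c10.png',cv2.resize(a,None,fx=2.2,fy=2.2))"
```

```text
t 24.68 p [ 571.8 -347.5  152.1] yawy -85.65 z [-0.002  0.002 -1.   ] q7 -1.02 F [-0.2  0.2  0.1] gap 59.9 gf 0.0
wrist top [257. 192.] 668 circ 572.9 -348.7 r 14.8 z 76.0
wrist foot [256. 171.] 639 circ 573.2 -349.0 r 24.8 z 13.9
scene top [140. 225.] 77 circ 572.7 -349.3 r 16.0 z 76.1
scene foot [145. 240.] 123 circ 573.7 -348.0 r 25.7 z 14.2
```

View pics/c10.png

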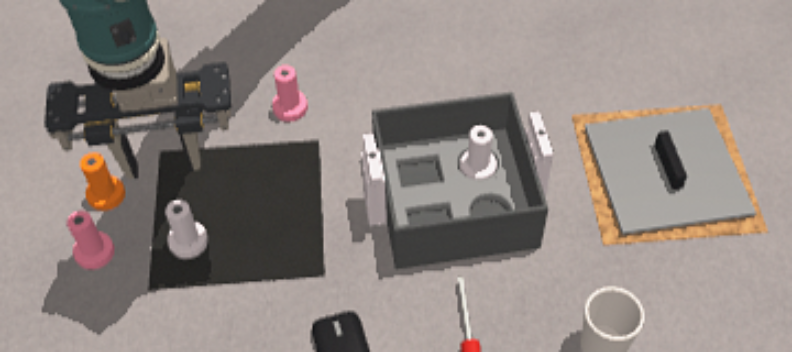

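The crop shows the first guide standing in the near round well at (479,150). The second is at (185,235) on the mat, and the cover is flat on the pad.

Emit:
send_rows --rows '[{"fingers": 0.06,"x": 0.001,"y": -0.0013,"z": -0.02,"ax": 0,"ay": 0,"az": 0},{"fingers": 0.06,"x": 0,"y": 0,"z": -0.03,"ax": 0,"ay": 0,"az": 0},{"fingers": 0.06,"x": 0,"y": 0,"z": -0.03,"ax": 0,"ay": 0,"az": 0},{"fingers": 0.06,"x": 0,"y": 0,"z": -0.025,"ax": 0,"ay": 0,"az": 0},{"fingers": 0.06,"x": 0,"y": 0,"z": -0.013,"ax": 0,"ay": 0,"az": 0},{"fingers": 0.06,"x": 0,"y": 0,"z": 0,"ax": 0,"ay": 0,"az": 0},{"fingers": 0.0,"x": 0,"y": 0,"z": 0,"ax": 0,"ay": 0,"az": 0},{"fingers": 0.0,"x": 0,"y": 0,"z": 0,"ax": 0,"ay": 0,"az": 0}]'

```text
t: 25.45
position: [574.9, -350.1, 37.2]
tcp_rot: [0.001, 0.999, 0.038, 0.001]
ft_force: [-1.2, -0.1, -0.1]
finger_gap: 0.53
grasp_force: 0.0
```

Emit:
send_rows --rows '[{"fingers": 0.0,"x": 0,"y": 0,"z": 0,"ax": 0,"ay": 0,"az": 0},{"fingers": 0.0,"x": 0,"y": 0,"z": 0,"ax": 0,"ay": 0,"az": 0},{"fingers": 0.0,"x": 0,"y": 0,"z": 0,"ax": 0,"ay": 0,"az": 0},{"fingers": 0.0,"x": 0,"y": 0,"z": 0,"ax": 0,"ay": 0,"az": 0},{"fingers": 0.0,"x": 0,"y": 0,"z": 0,"ax": 0,"ay": 0,"az": 0},{"fingers": 0.0,"x": 0,"y": 0,"z": 0,"ax": 0,"ay": 0,"az": 0}]'

```text
t: 25.95
position: [574.2, -350.0, 36.6]
tcp_rot: [0.0, 0.999, 0.038, 0.001]
ft_force: [-0.7, 1.7, 6.2]
finger_gap: 0.319
grasp_force: 30.0
```

```bash
python3 -c "
from h import *
state()"
```

```text
t 25.95 p [ 574.2 -350.    36.6] yawy -85.65 z [ 0.002 -0.001 -1.   ] q7 -1.02 F [-0.7  1.7  6.2] gap 29.4 gf 30.0
```

Emit:
send_rows --rows '[{"fingers": 0.0,"x": 0,"y": 0,"z": 0.01,"ax": 0,"ay": 0,"az": 0},{"fingers": 0.0,"x": 0,"y": 0,"z": 0.025,"ax": 0,"ay": 0,"az": 0},{"fingers": 0.0,"x": 0,"y": 0,"z": 0.03,"ax": 0,"ay": 0,"az": 0},{"fingers": 0.0,"x": 0,"y": 0,"z": 0.03,"ax": 0,"ay": 0,"az": 0},{"fingers": 0.0,"x": 0,"y": 0,"z": 0.03,"ax": 0,"ay": 0,"az": 0},{"fingers": 0.0,"x": 0,"y": 0,"z": 0.015,"ax": 0,"ay": 0,"az": 0}]'

```text
t: 26.45
position: [574.6, -350.9, 179.6]
tcp_rot: [0.001, 0.999, 0.038, 0.002]
ft_force: [0.9, -1.1, -1.9]
finger_gap: 0.32
grasp_force: 30.0
```

Emit:
send_rows --rows '[{"fingers": 0.0,"x": 0,"y": 0.02,"z": 0,"ax": 0,"ay": 0,"az": 0},{"fingers": 0.0,"x": 0,"y": 0.03,"z": 0,"ax": 0,"ay": 0,"az": 0},{"fingers": 0.0,"x": 0,"y": 0.035,"z": 0,"ax": 0,"ay": 0,"az": 0},{"fingers": 0.0,"x": 0,"y": 0.035,"z": 0,"ax": 0,"ay": 0,"az": 0},{"fingers": 0.0,"x": 0,"y": 0.035,"z": 0,"ax": 0,"ay": 0,"az": 0},{"fingers": 0.0,"x": 0,"y": 0.035,"z": 0,"ax": 0,"ay": 0,"az": 0},{"fingers": 0.0,"x": 0,"y": 0.035,"z": 0,"ax": 0,"ay": 0,"az": 0},{"fingers": 0.0,"x": 0,"y": 0.035,"z": 0,"ax": 0,"ay": 0,"az": 0}]'

```text
t: 27.12
position: [572.8, -88.5, 175.4]
tcp_rot: [0.0, 0.999, 0.038, -0.0]
ft_force: [0.5, -1.2, -1.7]
finger_gap: 0.318
grasp_force: 30.0
```

Emit:
send_rows --rows '[{"fingers": 0.0,"x": 0,"y": 0.035,"z": 0,"ax": 0,"ay": 0,"az": 0},{"fingers": 0.0,"x": 0,"y": 0.035,"z": 0,"ax": 0,"ay": 0,"az": 0},{"fingers": 0.0,"x": 0,"y": 0.035,"z": 0,"ax": 0,"ay": 0,"az": 0},{"fingers": 0.0,"x": -0.001,"y": 0.03,"z": 0,"ax": 0,"ay": 0,"az": 0},{"fingers": 0.0,"x": 0,"y": 0,"z": 0,"ax": 0,"ay": 0,"az": 0},{"fingers": 0.0,"x": 0,"y": 0,"z": 0,"ax": 0,"ay": 0,"az": 0},{"fingers": 0.0,"x": 0,"y": 0,"z": 0,"ax": 0,"ay": 0,"az": 0}]'

```text
t: 27.7
position: [572.3, 44.1, 175.2]
tcp_rot: [0.001, 0.999, 0.038, -0.0]
ft_force: [0.1, -1.2, -3.0]
finger_gap: 0.32
grasp_force: 30.0
```

```bash
sed -i 's/33.7/36.6/' held.py; python3 held.py w11
```

```text
t 27.7 p [572.3  44.1 175.2] yawy -85.69 z [-0.    -0.001 -1.   ] q7 -1.69 F [ 0.1 -1.2 -3. ] gap 29.5 gf 30.0
foot px 1201
foot circ 573.2 43.9 24.5 z 152.6
fit r25 [570.5  43.6]
```

Emit:
send_rows --rows '[{"fingers": 0.0,"x": 0.0003,"y": 0.0012,"z": -0.01,"ax": 0,"ay": 0,"az": 0},{"fingers": 0.0,"x": 0,"y": 0,"z": -0.02,"ax": 0,"ay": 0,"az": 0},{"fingers": 0.0,"x": 0,"y": 0,"z": -0.025,"ax": 0,"ay": 0,"az": 0},{"fingers": 0.0,"x": 0,"y": 0,"z": -0.025,"ax": 0,"ay": 0,"az": 0},{"fingers": 0.0,"x": 0,"y": 0,"z": -0.02,"ax": 0,"ay": 0,"az": 0},{"fingers": 0.0,"x": 0,"y": 0,"z": -0.01,"ax": 0,"ay": 0,"az": 0},{"fingers": 0.0,"x": 0,"y": 0,"z": 0,"ax": 0,"ay": 0,"az": 0},{"fingers": 0.0,"x": 0,"y": 0,"z": 0,"ax": 0,"ay": 0,"az": 0}]'

```text
t: 28.42
position: [572.8, 45.6, 64.9]
tcp_rot: [0.0, 0.999, 0.037, -0.0]
ft_force: [0.4, -0.1, -1.3]
finger_gap: 0.32
grasp_force: 30.0
```

```bash
python3 held.py w12
```

```text
t 28.42 p [572.8  45.6  64.9] yawy -85.73 z [-0.001 -0.    -1.   ] q7 -1.73 F [ 0.4 -0.1 -1.3] gap 29.5 gf 30.0
foot px 1209
foot circ 574.1 45.5 24.5 z 42.3
fit r25 [571.   45.3]
```

Within tolerance. Lowering to the floor.

Emit:
send_rows --rows '[{"fingers": 0.0,"x": -0.0003,"y": -0.0003,"z": -0.006,"ax": 0,"ay": 0,"az": 0},{"fingers": 0.0,"x": 0,"y": 0,"z": -0.006,"ax": 0,"ay": 0,"az": 0},{"fingers": 0.0,"x": 0,"y": 0,"z": -0.005,"ax": 0,"ay": 0,"az": 0},{"fingers": 0.0,"x": 0,"y": 0,"z": 0,"ax": 0,"ay": 0,"az": 0},{"fingers": 0.0,"x": 0,"y": 0,"z": 0,"ax": 0,"ay": 0,"az": 0}]'

```text
t: 28.88
position: [572.2, 46.0, 47.9]
tcp_rot: [0.0, 0.999, 0.038, -0.0]
ft_force: [0.2, 0.5, -1.9]
finger_gap: 0.32
grasp_force: 30.0
```

Emit:
send_rows --rows '[{"fingers": 0.0,"x": 0,"y": 0,"z": -0.0025,"ax": 0,"ay": 0,"az": 0},{"fingers": 0.0,"x": 0,"y": 0,"z": 0,"ax": 0,"ay": 0,"az": 0},{"fingers": 0.0,"x": 0,"y": 0,"z": 0,"ax": 0,"ay": 0,"az": 0}]'

```text
t: 29.13
position: [572.5, 46.1, 45.7]
tcp_rot: [0.0, 0.999, 0.038, -0.0]
ft_force: [0.0, 0.2, -1.5]
finger_gap: 0.322
grasp_force: 30.0
```

Emit:
send_rows --rows '[{"fingers": 0.0,"x": 0,"y": 0,"z": -0.0015,"ax": 0,"ay": 0,"az": 0},{"fingers": 0.0,"x": 0,"y": 0,"z": 0,"ax": 0,"ay": 0,"az": 0},{"fingers": 0.0,"x": 0,"y": 0,"z": 0,"ax": 0,"ay": 0,"az": 0}]'

```text
t: 29.38
position: [572.4, 46.0, 44.2]
tcp_rot: [0.0, 0.999, 0.038, -0.0]
ft_force: [-0.1, 0.1, -2.0]
finger_gap: 0.32
grasp_force: 30.0
```

Emit:
send_rows --rows '[{"fingers": 0.0,"x": 0,"y": 0,"z": -0.001,"ax": 0,"ay": 0,"az": 0},{"fingers": 0.0,"x": 0,"y": 0,"z": 0,"ax": 0,"ay": 0,"az": 0},{"fingers": 0.0,"x": 0,"y": 0,"z": 0,"ax": 0,"ay": 0,"az": 0}]'

```text
t: 29.63
position: [572.4, 46.0, 43.1]
tcp_rot: [0.0, 0.999, 0.038, -0.0]
ft_force: [0.5, 0.0, -2.0]
finger_gap: 0.316
grasp_force: 30.0
```

Emit:
send_rows --rows '[{"fingers": 0.0,"x": 0,"y": 0,"z": -0.001,"ax": 0,"ay": 0,"az": 0},{"fingers": 0.0,"x": 0,"y": 0,"z": -0.0005,"ax": 0,"ay": 0,"az": 0},{"fingers": 0.046,"x": 0,"y": 0,"z": 0,"ax": 0,"ay": 0,"az": 0},{"fingers": 0.046,"x": 0,"y": 0,"z": 0,"ax": 0,"ay": 0,"az": 0},{"fingers": 0.046,"x": 0,"y": 0,"z": 0,"ax": 0,"ay": 0,"az": 0},{"fingers": 0.046,"x": 0,"y": 0,"z": 0.015,"ax": 0,"ay": 0,"az": 0},{"fingers": 0.046,"x": 0,"y": 0,"z": 0.03,"ax": 0,"ay": 0,"az": 0},{"fingers": 0.046,"x": 0,"y": 0,"z": 0.04,"ax": 0,"ay": 0,"az": 0}]'

```text
t: 30.3
position: [570.2, 45.8, 125.2]
tcp_rot: [0.0, 0.999, 0.038, -0.003]
ft_force: [1.4, 0.2, 0.2]
finger_gap: 0.499
grasp_force: 0.0
```

Emit:
send_rows --rows '[{"fingers": 0.046,"x": 0,"y": 0,"z": 0.04,"ax": 0,"ay": 0,"az": 0},{"fingers": 0.046,"x": -0.014,"y": 0.03,"z": 0.01,"ax": 0,"ay": 0,"az": 0},{"fingers": 0.046,"x": -0.014,"y": 0.03,"z": 0.01,"ax": 0,"ay": 0,"az": 0},{"fingers": 0.046,"x": -0.014,"y": 0.03,"z": 0.01,"ax": 0,"ay": 0,"az": 0},{"fingers": 0.046,"x": 0,"y": 0.03,"z": 0.01,"ax": 0,"ay": 0,"az": 0},{"fingers": 0.046,"x": 0,"y": 0,"z": 0,"ax": 0,"ay": 0,"az": 0},{"fingers": 0.046,"x": 0,"y": 0,"z": 0,"ax": 0,"ay": 0,"az": 0},{"fingers": 0.046,"x": 0,"y": 0,"z": 0,"ax": 0,"ay": 0,"az": 0}]'

```text
t: 30.97
position: [530.5, 165.2, 206.5]
tcp_rot: [0.0, 0.999, 0.038, -0.0]
ft_force: [0.1, -0.6, -0.8]
finger_gap: 0.503
grasp_force: 0.0
```

```bash
cat > chk.py <<'E'
from h import *
s=state(); im,d,s=snap('wrist','w13'); W=cloud('wrist',d,s); im=im.astype(int); x,y,z=np.moveaxis(W,-1,0)
def comps(m,lab,mn=60):
    N,L,st,ce=cv2.connectedComponentsWithStats(m.astype(np.uint8))
    for i in range(1,N):
        if st[i,4]>mn:
            k=L==i; (u,v),r=cv2.minEnclosingCircle(W[k][:,:2].astype(np.float32)); print(lab,ce[i].round(),st[i,4],'circ',round(u,1),round(v,1),round(r,1),'z',np.median(z[k]).round(1)); 
c=(abs(x-535)<85)&(abs(y-3)<85)
comps(c&(z>76)&(z<88)&(im.min(2)>100),'top'); comps(c&(z>16)&(z<24)&(im.min(2)>185),'foot/plate',30)
b=(z>25)&(z<48)&(im.max(2)<110)&(abs(y-297)<60)&(abs(x-517)<60)
rect(W[b&(z>36)],'handle on pad')
p=(abs(z-14)<4)&(abs(y-297)<125)&(abs(x-517)<125)&(im[...,0]-im[...,2]<25); rect(W[p],'cover on pad')
b=(z>113)&(z<127)&(im.min(2)>130)&(np.hypot(x-535,y-3)<170)
for lab,k in(('left',y>50),('right',y<-50)):
    if (b&k).sum()>30: rect(W[b&k],lab)
E
python3 chk.py
```

```text
t 30.97 p [530.5 165.2 206.5] yawy -85.69 z [-0.    -0.001 -1.   ] q7 -1.93 F [ 0.1 -0.6 -0.8] gap 46.3 gf 0.0
top [367. 154.] 525 circ 570.9 45.7 15.0 z 81.0
top [360. 221.] 464 circ 492.2 39.9 15.1 z 80.9
foot/plate [336. 203.] 367 circ 492.3 40.2 24.4 z 18.9
handle on pad 850 mean [519.8 294.7  42.3] rect [518.1 295.7] [79.5 15.8] 4.3
cover on pad 16349 mean [526.8 297.4  13. ] rect [517.9 295.8] [182.7 183.5] 4.33
left 738 mean [534.7 109.5 119.8] rect [531.  108.9] [62.5 14.2] 4.57
```

View pics/w13.png

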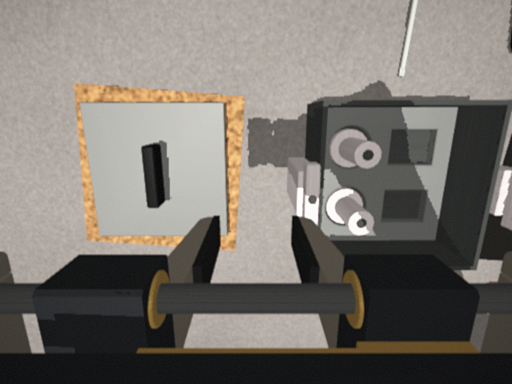

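The picture shows both guides upright in the round wells, tops at (367,154) and (361,222). Both tops measure z ≈ 81, so they are on the well floors. The cover is on the pad at (153,175). Fetching it now.

Emit:
send_rows --newtons 50 --rows '[{"fingers": 0.046,"x": -0.0025,"y": 0.026,"z": -0.01,"ax": 0,"ay": 0,"az": 0},{"fingers": 0.046,"x": -0.0025,"y": 0.026,"z": -0.01,"ax": 0,"ay": 0,"az": 0},{"fingers": 0.046,"x": -0.0025,"y": 0.026,"z": -0.01,"ax": 0,"ay": 0,"az": 0},{"fingers": 0.046,"x": -0.0025,"y": 0.026,"z": -0.01,"ax": 0,"ay": 0,"az": 0},{"fingers": 0.046,"x": -0.0025,"y": 0.0265,"z": -0.02,"ax": 0,"ay": 0,"az": 0},{"fingers": 0.046,"x": 0,"y": 0,"z": -0.03,"ax": 0,"ay": 0,"az": 0},{"fingers": 0.046,"x": 0,"y": 0,"z": -0.03,"ax": 0,"ay": 0,"az": 0},{"fingers": 0.046,"x": 0,"y": 0,"z": 0,"ax": 0,"ay": 0,"az": 0}]'

```text
t: 31.68
position: [514.6, 292.7, 80.4]
tcp_rot: [0.003, 0.999, 0.037, -0.005]
ft_force: [-0.9, -1.8, -0.9]
finger_gap: 0.496
grasp_force: 0.0
```

Emit:
send_rows --rows '[{"fingers": 0.046,"x": 0,"y": 0,"z": 0,"ax": 0,"ay": 0,"az": 0},{"fingers": 0.046,"x": 0,"y": 0,"z": 0,"ax": 0,"ay": 0,"az": 0}]'

```text
t: 31.85
position: [519.2, 295.8, 87.8]
tcp_rot: [-0.0, 0.999, 0.037, 0.001]
ft_force: [1.0, -0.1, 0.6]
finger_gap: 0.502
grasp_force: 0.0
```

```bash
sed -i 's/w13/w14/' chk.py; python3 chk.py
```

```text
t 31.85 p [519.2 295.8  87.8] yawy -85.78 z [ 0.001  0.    -1.   ] q7 -2.2 F [ 1.  -0.1  0.6] gap 46.2 gf 0.0
handle on pad 1684 mean [520.3 296.5  42.8] rect [518.2 296.6] [79.4 15.5] 4.61
cover on pad 29331 mean [538.7 297.8  13.1] rect [518.  296.3] [182.5 183.2] 4.17
```

Aligned. Descend and grip.

Emit:
send_rows --rows '[{"fingers": 0.046,"x": -0.001,"y": 0.0003,"z": -0.025,"ax": 0,"ay": 0,"az": 0},{"fingers": 0.046,"x": 0,"y": 0,"z": -0.025,"ax": 0,"ay": 0,"az": 0},{"fingers": 0.046,"x": 0,"y": 0,"z": -0.015,"ax": 0,"ay": 0,"az": 0},{"fingers": 0.046,"x": 0,"y": 0,"z": -0.009,"ax": 0,"ay": 0,"az": 0},{"fingers": 0.046,"x": 0,"y": 0,"z": 0,"ax": 0,"ay": 0,"az": 0},{"fingers": 0.0,"x": 0,"y": 0,"z": 0,"ax": 0,"ay": 0,"az": 0},{"fingers": 0.0,"x": 0,"y": 0,"z": 0,"ax": 0,"ay": 0,"az": 0},{"fingers": 0.0,"x": 0,"y": 0,"z": 0,"ax": 0,"ay": 0,"az": 0}]'

```text
t: 32.57
position: [518.1, 297.4, 14.3]
tcp_rot: [-0.001, 0.999, 0.038, 0.001]
ft_force: [0.2, 0.6, -0.1]
finger_gap: 0.305
grasp_force: 0.0
```

Emit:
send_rows --rows '[{"fingers": 0.0,"x": 0,"y": 0,"z": 0,"ax": 0,"ay": 0,"az": 0},{"fingers": 0.0,"x": 0,"y": 0,"z": 0,"ax": 0,"ay": 0,"az": 0},{"fingers": 0.0,"x": 0,"y": 0,"z": 0,"ax": 0,"ay": 0,"az": 0},{"fingers": 0.0,"x": 0,"y": 0,"z": 0,"ax": 0,"ay": 0,"az": 0},{"fingers": 0.0,"x": 0,"y": 0,"z": 0,"ax": 0,"ay": 0,"az": 0}]'

```text
t: 32.98
position: [517.5, 297.0, 13.6]
tcp_rot: [-0.0, 0.999, 0.038, 0.001]
ft_force: [-1.6, -0.2, 5.4]
finger_gap: 0.171
grasp_force: 50.0
```

```bash
python3 -c "
from h import *
state()"
```

```text
t 32.98 p [517.5 297.   13.6] yawy -85.67 z [ 0.001  0.    -1.   ] q7 -2.23 F [-1.6 -0.2  5.4] gap 15.8 gf 50.0
```

Emit:
send_rows --rows '[{"fingers": 0.0,"x": 0,"y": 0,"z": 0.01,"ax": 0,"ay": 0,"az": 0},{"fingers": 0.0,"x": 0,"y": 0,"z": 0.025,"ax": 0,"ay": 0,"az": 0},{"fingers": 0.0,"x": 0,"y": 0,"z": 0.03,"ax": 0,"ay": 0,"az": 0},{"fingers": 0.0,"x": 0,"y": 0,"z": 0.03,"ax": 0,"ay": 0,"az": 0},{"fingers": 0.0,"x": 0,"y": 0,"z": 0.03,"ax": 0,"ay": 0,"az": 0},{"fingers": 0.0,"x": 0,"y": 0,"z": 0.02,"ax": 0,"ay": 0,"az": 0}]'

```text
t: 33.48
position: [517.1, 297.1, 160.4]
tcp_rot: [-0.0, 0.999, 0.038, 0.001]
ft_force: [0.8, -0.2, -4.8]
finger_gap: 0.172
grasp_force: 50.0
```

Emit:
send_rows --rows '[{"fingers": 0.0,"x": 0.001,"y": -0.0147,"z": 0,"ax": 0,"ay": 0,"az": 0},{"fingers": 0.0,"x": 0.0018,"y": -0.0294,"z": 0,"ax": 0,"ay": 0,"az": 0},{"fingers": 0.0,"x": 0.0018,"y": -0.0294,"z": 0,"ax": 0,"ay": 0,"az": 0},{"fingers": 0.0,"x": 0.0018,"y": -0.0294,"z": 0,"ax": 0,"ay": 0,"az": 0},{"fingers": 0.0,"x": 0.0018,"y": -0.0294,"z": 0,"ax": 0,"ay": 0,"az": 0},{"fingers": 0.0,"x": 0.0018,"y": -0.0294,"z": 0,"ax": 0,"ay": 0,"az": 0},{"fingers": 0.0,"x": 0.0018,"y": -0.0294,"z": 0,"ax": 0,"ay": 0,"az": 0},{"fingers": 0.0,"x": 0.0018,"y": -0.0294,"z": 0,"ax": 0,"ay": 0,"az": 0}]'

```text
t: 34.15
position: [528.6, 73.2, 155.8]
tcp_rot: [0.0, 0.999, 0.037, -0.002]
ft_force: [0.9, -0.2, -4.1]
finger_gap: 0.172
grasp_force: 50.0
```

Emit:
send_rows --rows '[{"fingers": 0.0,"x": 0.0018,"y": -0.0294,"z": 0,"ax": 0,"ay": 0,"az": 0},{"fingers": 0.0,"x": 0.0018,"y": -0.0294,"z": 0,"ax": 0,"ay": 0,"az": 0},{"fingers": 0.0,"x": 0.001,"y": -0.0145,"z": 0,"ax": 0,"ay": 0,"az": 0},{"fingers": 0.0,"x": 0,"y": 0,"z": 0,"ax": 0,"ay": 0,"az": 0},{"fingers": 0.0,"x": 0,"y": 0,"z": 0,"ax": 0,"ay": 0,"az": 0},{"fingers": 0.0,"x": 0,"y": 0,"z": 0,"ax": 0,"ay": 0,"az": 0},{"fingers": 0.0,"x": 0,"y": 0,"z": 0,"ax": 0,"ay": 0,"az": 0}]'

```text
t: 34.73
position: [534.4, 4.2, 157.0]
tcp_rot: [-0.0, 0.999, 0.039, -0.001]
ft_force: [-0.0, 0.3, -3.7]
finger_gap: 0.17
grasp_force: 50.0
```

```bash
cat > cov.py <<'E'
import sys
from h import *
s=state(); im,d,s=snap('wrist',sys.argv[1]); W=cloud('wrist',d,s); im=im.astype(int); x,y,z=np.moveaxis(W,-1,0); p=s['position']
top=p[2]-float(sys.argv[2])
k=(abs(z-top)<4)&(np.hypot(x-p[0],y-p[1])<140)&(im.max(2)<200)
rect(W[k],f'cover z~{top:.0f}')
E
python3 cov.py w15 0.5
python3 - <<'E'
from h import *
for n in('scene','side'):
    im,d,_=snap(n,'p_'+n); W=cloud(n,d); x,y,z=np.moveaxis(W,-1,0); 
    c=(abs(z-153.5)<5)&(abs(x-535)<110)&(abs(y-3)<110)
    if c.sum()>50: rect(W[c],n)
E
```

```text
t 34.73 p [534.4   4.2 157. ] yawy -85.55 z [-0.001  0.001 -1.   ] q7 -1.63 F [-0.   0.3 -3.7] gap 15.7 gf 50.0
cover z~156 25693 mean [564.8 -22.9 156.4] rect [534.7   3.9] [182.7 183.8] 4.45
scene 2565 mean [556.2   0.9 156.1] rect [534.4   3.1] [188.5 184.4] 4.79
side 1738 mean [518.8  21.1 155.8] rect [534.1   6.7] [187.8 190.7] 4.24
```

Emit:
send_rows --rows '[{"fingers": 0.0,"x": 0.0006,"y": -0.0011,"z": -0.01,"ax": 0,"ay": 0,"az": 0},{"fingers": 0.0,"x": 0,"y": 0,"z": -0.015,"ax": 0,"ay": 0,"az": 0},{"fingers": 0.0,"x": 0,"y": 0,"z": -0.014,"ax": 0,"ay": 0,"az": 0},{"fingers": 0.0,"x": 0,"y": 0,"z": -0.008,"ax": 0,"ay": 0,"az": 0},{"fingers": 0.0,"x": 0,"y": 0,"z": 0,"ax": 0,"ay": 0,"az": 0},{"fingers": 0.0,"x": 0,"y": 0,"z": 0,"ax": 0,"ay": 0,"az": 0}]'

```text
t: 35.38
position: [535.5, 2.1, 110.2]
tcp_rot: [-0.0, 0.999, 0.038, -0.001]
ft_force: [0.5, -0.4, -3.9]
finger_gap: 0.168
grasp_force: 50.0
```

```bash
python3 cov.py w16 0.5
```

```text
t 35.38 p [535.5   2.1 110.2] yawy -85.64 z [-0.001  0.    -1.   ] q7 -1.64 F [ 0.5 -0.4 -3.9] gap 15.4 gf 50.0
cover z~110 37983 mean [569.4  -8.9 109.6] rect [535.8   2.4] [182.7 223.6] 4.35
```

Emit:
send_rows --rows '[{"fingers": 0.0,"x": 0,"y": 0.0003,"z": -0.003,"ax": 0,"ay": 0,"az": 0},{"fingers": 0.0,"x": 0,"y": 0,"z": -0.003,"ax": 0,"ay": 0,"az": 0},{"fingers": 0.0,"x": 0,"y": 0,"z": -0.002,"ax": 0,"ay": 0,"az": 0},{"fingers": 0.0,"x": 0,"y": 0,"z": 0,"ax": 0,"ay": 0,"az": 0},{"fingers": 0.0,"x": 0,"y": 0,"z": 0,"ax": 0,"ay": 0,"az": 0}]'

```text
t: 35.85
position: [535.7, 2.2, 102.7]
tcp_rot: [0.0, 0.999, 0.038, -0.0]
ft_force: [0.5, -0.1, -4.2]
finger_gap: 0.168
grasp_force: 50.0
```

Emit:
send_rows --rows '[{"fingers": 0.0,"x": 0,"y": 0,"z": -0.001,"ax": 0,"ay": 0,"az": 0},{"fingers": 0.0,"x": 0,"y": 0,"z": 0,"ax": 0,"ay": 0,"az": 0}]'

```text
t: 36.02
position: [535.8, 2.2, 101.7]
tcp_rot: [0.0, 0.999, 0.038, 0.0]
ft_force: [0.1, -0.5, -4.7]
finger_gap: 0.171
grasp_force: 50.0
```

Emit:
send_rows --rows '[{"fingers": 0.0,"x": 0,"y": 0,"z": -0.001,"ax": 0,"ay": 0,"az": 0},{"fingers": 0.0,"x": 0,"y": 0,"z": 0,"ax": 0,"ay": 0,"az": 0}]'

```text
t: 36.18
position: [535.8, 2.2, 100.6]
tcp_rot: [0.0, 0.999, 0.038, 0.0]
ft_force: [0.1, -0.9, -4.0]
finger_gap: 0.171
grasp_force: 50.0
```

Expected seat is at about 100. A touch more, then release and look from higher up.

Emit:
send_rows --rows '[{"fingers": 0.0,"x": 0,"y": 0,"z": -0.001,"ax": 0,"ay": 0,"az": 0},{"fingers": 0.0,"x": 0,"y": 0,"z": -0.0005,"ax": 0,"ay": 0,"az": 0},{"fingers": 0.0,"x": 0,"y": 0,"z": 0,"ax": 0,"ay": 0,"az": 0}]'

```text
t: 36.43
position: [535.9, 2.2, 100.5]
tcp_rot: [0.0, 0.999, 0.038, 0.0]
ft_force: [-3.8, 0.0, 7.2]
finger_gap: 0.169
grasp_force: 50.0
```

Emit:
send_rows --rows '[{"fingers": 0.046,"x": 0,"y": 0,"z": 0,"ax": 0,"ay": 0,"az": 0},{"fingers": 0.046,"x": 0,"y": 0,"z": 0,"ax": 0,"ay": 0,"az": 0},{"fingers": 0.046,"x": 0,"y": 0,"z": 0,"ax": 0,"ay": 0,"az": 0},{"fingers": 0.046,"x": 0,"y": 0,"z": 0,"ax": 0,"ay": 0,"az": 0},{"fingers": 0.046,"x": 0,"y": 0,"z": 0.02,"ax": 0,"ay": 0,"az": 0},{"fingers": 0.046,"x": 0,"y": 0,"z": 0.04,"ax": 0,"ay": 0,"az": 0},{"fingers": 0.046,"x": 0,"y": 0,"z": 0.04,"ax": 0,"ay": 0,"az": 0}]'

```text
t: 37.02
position: [534.5, 2.2, 199.0]
tcp_rot: [-0.0, 0.999, 0.038, -0.002]
ft_force: [1.2, -0.1, 0.3]
finger_gap: 0.499
grasp_force: 0.0
```

Emit:
send_rows --rows '[{"fingers": 0.046,"x": 0,"y": 0,"z": 0,"ax": 0,"ay": 0,"az": 0},{"fingers": 0.046,"x": 0,"y": 0,"z": 0,"ax": 0,"ay": 0,"az": 0},{"fingers": 0.046,"x": 0,"y": 0,"z": 0,"ax": 0,"ay": 0,"az": 0}]'

```text
t: 37.27
position: [535.4, 2.1, 198.8]
tcp_rot: [0.0, 0.999, 0.038, -0.0]
ft_force: [-0.1, 0.1, -0.4]
finger_gap: 0.501
grasp_force: 0.0
```

```bash
cat > seat.py <<'E'
import sys
from h import *
s=state(); im,d,s=snap('wrist',sys.argv[1]); W=cloud('wrist',d,s); im=im.astype(int); x,y,z=np.moveaxis(W,-1,0)
a=np.radians(4.4); X=(x-535.4)*np.cos(a)+(y-2.8)*np.sin(a); Y=-(x-535.4)*np.sin(a)+(y-2.8)*np.cos(a)
k=(abs(z-100)<6)&(abs(X)<105)&(abs(Y)<94)&(z>96.5); rect(W[k],'cover')
q=(abs(X)<80)&(abs(Y)<80)&(abs(z-100)<10); A=np.c_[X[q],Y[q],np.ones(q.sum())]; print('plane',np.linalg.lstsq(A,z[q],rcond=None)[0].round(4))
b=(z>113)&(z<127)&(im.min(2)>130)&(np.hypot(x-535,y-3)<170)
for lab,k in(('left',y>50),('right',y<-50)):
    if (b&k).sum()>30: rect(W[b&k],lab)
E
python3 seat.py w17
```

```text
t 37.27 p [535.4   2.1 198.8] yawy -85.67 z [-0. -0. -1.] q7 -1.62 F [-0.1  0.1 -0.4] gap 46.1 gf 0.0
cover 26135 mean [555.2   3.3 100.1] rect [536.3   3.4] [183.  186.9] 4.34
plane [ 1.300000e-03 -1.000000e-04  1.000679e+02]
left 1016 mean [529.3 107.8 119.8] rect [527.3 108.3] [70.  14.5] 4.66
right 942 mean [ 546.  -103.9  119.8] rect [ 544.3 -104.5] [69.5 14.3] 4.24
```

The cover is fully home: top plane at 100.1 mm and level. Now closing the right button.

Emit:
send_rows --newtons 25 --rows '[{"fingers": 0.045,"x": 0.0021,"y": -0.0265,"z": 0,"ax": 0,"ay": 0,"az": 0},{"fingers": 0.045,"x": 0.0021,"y": -0.0265,"z": 0,"ax": 0,"ay": 0,"az": 0},{"fingers": 0.045,"x": 0.0021,"y": -0.0265,"z": 0,"ax": 0,"ay": 0,"az": 0},{"fingers": 0.045,"x": 0.0021,"y": -0.0265,"z": 0,"ax": 0,"ay": 0,"az": 0},{"fingers": 0.045,"x": 0,"y": 0,"z": -0.03,"ax": 0,"ay": 0,"az": 0},{"fingers": 0.045,"x": 0,"y": 0,"z": -0.02,"ax": 0,"ay": 0,"az": 0},{"fingers": 0.045,"x": 0,"y": 0,"z": 0,"ax": 0,"ay": 0,"az": 0},{"fingers": 0.045,"x": 0,"y": 0,"z": 0,"ax": 0,"ay": 0,"az": 0}]'

```text
t: 37.98
position: [542.6, -103.4, 147.1]
tcp_rot: [-0.001, 0.999, 0.038, -0.002]
ft_force: [-0.9, -0.5, 0.8]
finger_gap: 0.488
grasp_force: 0.0
```

Emit:
send_rows --rows '[{"fingers": 0.045,"x": 0,"y": 0,"z": 0,"ax": 0,"ay": 0,"az": 0},{"fingers": 0.045,"x": 0,"y": 0,"z": 0,"ax": 0,"ay": 0,"az": 0}]'

```text
t: 38.15
position: [544.9, -103.4, 150.1]
tcp_rot: [0.0, 0.999, 0.038, 0.001]
ft_force: [-0.3, 0.6, 0.8]
finger_gap: 0.491
grasp_force: 0.0
```

```bash
python3 seat.py w18
```

```text
t 38.15 p [ 544.9 -103.4  150.1] yawy -85.62 z [ 0.001 -0.    -1.   ] q7 -1.41 F [-0.3  0.6  0.8] gap 45.2 gf 0.0
cover 32951 mean [564.8   4.9 100.1] rect [543.8   3.7] [168.3 187.4] 4.1
plane [-3.000000e-04 -4.000000e-04  1.001537e+02]
left 295 mean [507.9 100.  116.3] rect [514.   99.8] [ 5.2 41.1] 89.82
right 1418 mean [ 545.9 -104.7  119.8] rect [ 543.8 -104.7] [70.2 13.8] 4.87
```

Emit:
send_rows --rows '[{"fingers": 0.045,"x": -0.0009,"y": -0.001,"z": -0.02,"ax": 0,"ay": 0,"az": 0},{"fingers": 0.045,"x": 0,"y": 0,"z": -0.02,"ax": 0,"ay": 0,"az": 0},{"fingers": 0.045,"x": 0,"y": 0,"z": -0.012,"ax": 0,"ay": 0,"az": 0},{"fingers": 0.045,"x": 0,"y": 0,"z": 0,"ax": 0,"ay": 0,"az": 0},{"fingers": 0.0,"x": 0,"y": 0,"z": 0,"ax": 0,"ay": 0,"az": 0},{"fingers": 0.0,"x": 0,"y": 0,"z": 0,"ax": 0,"ay": 0,"az": 0},{"fingers": 0.0,"x": 0,"y": 0,"z": 0,"ax": 0,"ay": 0,"az": 0},{"fingers": 0.0,"x": 0,"y": 0,"z": 0,"ax": 0,"ay": 0,"az": 0}]'

```text
t: 38.87
position: [544.0, -104.9, 98.2]
tcp_rot: [0.0, 0.999, 0.038, 0.001]
ft_force: [-0.1, -0.3, 0.0]
finger_gap: 0.221
grasp_force: 0.0
```

Emit:
send_rows --rows '[{"fingers": 0.0,"x": 0,"y": 0,"z": 0,"ax": 0,"ay": 0,"az": 0},{"fingers": 0.0,"x": 0,"y": 0,"z": 0,"ax": 0,"ay": 0,"az": 0},{"fingers": 0.0,"x": 0,"y": 0,"z": 0,"ax": 0,"ay": 0,"az": 0.1},{"fingers": 0.0,"x": 0,"y": 0,"z": 0,"ax": 0,"ay": 0,"az": 0.1},{"fingers": 0.0,"x": 0,"y": 0,"z": 0,"ax": 0,"ay": 0,"az": 0.1},{"fingers": 0.0,"x": 0,"y": 0,"z": 0,"ax": 0,"ay": 0,"az": 0.1}]'

```text
t: 39.37
position: [543.7, -104.1, 98.0]
tcp_rot: [-0.0, 0.971, 0.238, 0.001]
ft_force: [-1.3, 2.4, 4.3]
finger_gap: 0.148
grasp_force: 25.0
```

Emit:
send_rows --rows '[{"fingers": 0.0,"x": 0,"y": 0,"z": 0,"ax": 0,"ay": 0,"az": 0.1},{"fingers": 0.0,"x": 0,"y": 0,"z": 0,"ax": 0,"ay": 0,"az": 0.1},{"fingers": 0.0,"x": 0,"y": 0,"z": 0,"ax": 0,"ay": 0,"az": 0.1},{"fingers": 0.0,"x": 0,"y": 0,"z": 0,"ax": 0,"ay": 0,"az": 0.1},{"fingers": 0.0,"x": 0,"y": 0,"z": 0,"ax": 0,"ay": 0,"az": 0.1},{"fingers": 0.0,"x": 0,"y": 0,"z": 0,"ax": 0,"ay": 0,"az": 0.1},{"fingers": 0.0,"x": 0,"y": 0,"z": 0,"ax": 0,"ay": 0,"az": 0.1},{"fingers": 0.0,"x": 0,"y": 0,"z": 0,"ax": 0,"ay": 0,"az": 0.1}]'

```text
t: 40.03
position: [543.3, -103.8, 98.0]
tcp_rot: [-0.0, 0.802, 0.598, 0.0]
ft_force: [-2.1, 2.6, 5.5]
finger_gap: 0.146
grasp_force: 25.0
```

Emit:
send_rows --rows '[{"fingers": 0.0,"x": 0,"y": 0,"z": 0,"ax": 0,"ay": 0,"az": 0.1},{"fingers": 0.0,"x": 0,"y": 0,"z": 0,"ax": 0,"ay": 0,"az": 0.1},{"fingers": 0.0,"x": 0,"y": 0,"z": 0,"ax": 0,"ay": 0,"az": 0.1},{"fingers": 0.0,"x": 0,"y": 0,"z": 0,"ax": 0,"ay": 0,"az": 0.065},{"fingers": 0.0,"x": 0,"y": 0,"z": 0,"ax": 0,"ay": 0,"az": 0},{"fingers": 0.0,"x": 0,"y": 0,"z": 0,"ax": 0,"ay": 0,"az": 0}]'

```text
t: 40.53
position: [543.1, -103.8, 98.0]
tcp_rot: [-0.0, 0.682, 0.732, 0.0]
ft_force: [-2.7, 2.3, 6.9]
finger_gap: 0.151
grasp_force: 25.0
```

```bash
python3 -c "
from h import *
s=state(); print(s['wrist_torque'])"
```

```text
t 40.53 p [ 543.1 -103.8   98. ] yawy 4.05 z [-0.     0.001 -1.   ] q7 -0.06 F [-2.7  2.3  6.9] gap 13.9 gf 25.0
[0.6152337  0.54299851 0.06147847]
```

Emit:
send_rows --rows '[{"fingers": 0.0,"x": 0,"y": 0,"z": 0,"ax": 0,"ay": 0,"az": 0.01},{"fingers": 0.0,"x": 0,"y": 0,"z": 0,"ax": 0,"ay": 0,"az": 0.01},{"fingers": 0.0,"x": 0,"y": 0,"z": 0,"ax": 0,"ay": 0,"az": 0.005},{"fingers": 0.0,"x": 0,"y": 0,"z": 0,"ax": 0,"ay": 0,"az": 0}]'

```text
t: 40.87
position: [543.1, -103.8, 98.0]
tcp_rot: [-0.0, 0.673, 0.74, 0.0]
ft_force: [-2.9, 3.2, 6.4]
finger_gap: 0.145
grasp_force: 25.1
```

```bash
python3 -c "
from h import *
s=state(); print(s['wrist_torque'])"
```

```text
t 40.87 p [ 543.1 -103.8   98. ] yawy 5.41 z [-0.     0.001 -1.   ] q7 -0.04 F [-2.9  3.2  6.4] gap 13.3 gf 25.1
[ 0.61390496  0.5758565  -0.27250099]
```

The torque rise shows the stop has been reached. Release and go to the left button.

Emit:
send_rows --rows '[{"fingers": 0.045,"x": 0,"y": 0,"z": 0,"ax": 0,"ay": 0,"az": 0},{"fingers": 0.045,"x": 0,"y": 0,"z": 0,"ax": 0,"ay": 0,"az": 0},{"fingers": 0.045,"x": 0,"y": 0,"z": 0,"ax": 0,"ay": 0,"az": 0},{"fingers": 0.045,"x": 0,"y": 0,"z": 0,"ax": 0,"ay": 0,"az": 0},{"fingers": 0.045,"x": 0,"y": 0,"z": 0.02,"ax": 0,"ay": 0,"az": 0},{"fingers": 0.045,"x": 0,"y": 0,"z": 0.03,"ax": 0,"ay": 0,"az": 0},{"fingers": 0.045,"x": 0,"y": 0,"z": 0.02,"ax": 0,"ay": 0,"az": 0}]'

```text
t: 41.45
position: [543.6, -104.8, 168.7]
tcp_rot: [0.0, 0.673, 0.74, 0.0]
ft_force: [0.3, -0.7, 1.6]
finger_gap: 0.491
grasp_force: 0.0
```

Emit:
send_rows --rows '[{"fingers": 0.045,"x": -0.0011,"y": 0.0152,"z": 0,"ax": 0,"ay": 0,"az": -0.1135},{"fingers": 0.045,"x": -0.0011,"y": 0.0152,"z": 0,"ax": 0,"ay": 0,"az": -0.1135},{"fingers": 0.045,"x": -0.0011,"y": 0.0152,"z": 0,"ax": 0,"ay": 0,"az": -0.1135},{"fingers": 0.045,"x": -0.0011,"y": 0.0152,"z": 0,"ax": 0,"ay": 0,"az": -0.1135},{"fingers": 0.045,"x": -0.0011,"y": 0.0152,"z": 0,"ax": 0,"ay": 0,"az": -0.1135},{"fingers": 0.045,"x": -0.0011,"y": 0.0152,"z": 0,"ax": 0,"ay": 0,"az": -0.1135},{"fingers": 0.045,"x": -0.0011,"y": 0.0152,"z": 0,"ax": 0,"ay": 0,"az": -0.1135},{"fingers": 0.045,"x": -0.0011,"y": 0.0152,"z": 0,"ax": 0,"ay": 0,"az": -0.1135}]'

```text
t: 42.12
position: [534.4, 17.3, 167.1]
tcp_rot: [0.0, 0.93, 0.367, -0.0]
ft_force: [-0.4, 0.4, -0.3]
finger_gap: 0.489
grasp_force: 0.0
```

Emit:
send_rows --rows '[{"fingers": 0.045,"x": -0.0011,"y": 0.0152,"z": 0,"ax": 0,"ay": 0,"az": -0.1135},{"fingers": 0.045,"x": -0.0011,"y": 0.0152,"z": 0,"ax": 0,"ay": 0,"az": -0.1135},{"fingers": 0.045,"x": -0.0011,"y": 0.0152,"z": 0,"ax": 0,"ay": 0,"az": -0.1135},{"fingers": 0.045,"x": -0.0011,"y": 0.0152,"z": 0,"ax": 0,"ay": 0,"az": -0.1135},{"fingers": 0.045,"x": -0.0011,"y": 0.0152,"z": 0,"ax": 0,"ay": 0,"az": -0.1135},{"fingers": 0.045,"x": -0.0011,"y": 0.0152,"z": 0,"ax": 0,"ay": 0,"az": -0.1135},{"fingers": 0.045,"x": 0,"y": 0,"z": 0,"ax": 0,"ay": 0,"az": 0},{"fingers": 0.045,"x": 0,"y": 0,"z": 0,"ax": 0,"ay": 0,"az": 0}]'

```text
t: 42.78
position: [527.7, 108.4, 167.1]
tcp_rot: [0.0, 0.999, 0.041, -0.0]
ft_force: [0.7, -0.2, 0.5]
finger_gap: 0.486
grasp_force: 0.0
```

Emit:
send_rows --rows '[{"fingers": 0.045,"x": 0,"y": 0,"z": 0,"ax": 0,"ay": 0,"az": 0},{"fingers": 0.045,"x": 0,"y": 0,"z": 0,"ax": 0,"ay": 0,"az": 0}]'

```text
t: 42.95
position: [528.0, 106.6, 167.1]
tcp_rot: [0.0, 0.999, 0.038, -0.0]
ft_force: [1.4, -0.5, 0.4]
finger_gap: 0.491
grasp_force: 0.0
```

```bash
python3 seat.py w19
```

```text
t 42.95 p [528.  106.6 167.1] yawy -85.59 z [-0.    -0.001 -1.   ] q7 -1.86 F [ 1.4 -0.5  0.4] gap 45.2 gf 0.0
cover 30033 mean [561.3   4.9 100.1] rect [537.5   1.7] [180.7 184.6] 4.44
plane [-1.000000e-04 -6.000000e-04  1.001862e+02]
left 1194 mean [529.5 108.8 119.8] rect [527.5 108.8] [69.6 13.4] 4.58
right 772 mean [542.8 -86.  119.4] rect [542.8 -90.5] [14.2 43.2] 4.35
```

Emit:
send_rows --rows '[{"fingers": 0.045,"x": -0.0006,"y": 0.0024,"z": -0.02,"ax": 0,"ay": 0,"az": 0},{"fingers": 0.045,"x": 0,"y": 0,"z": -0.02,"ax": 0,"ay": 0,"az": 0},{"fingers": 0.045,"x": 0,"y": 0,"z": -0.02,"ax": 0,"ay": 0,"az": 0},{"fingers": 0.045,"x": 0,"y": 0,"z": -0.009,"ax": 0,"ay": 0,"az": 0},{"fingers": 0.045,"x": 0,"y": 0,"z": 0,"ax": 0,"ay": 0,"az": 0},{"fingers": 0.0,"x": 0,"y": 0,"z": 0,"ax": 0,"ay": 0,"az": 0},{"fingers": 0.0,"x": 0,"y": 0,"z": 0,"ax": 0,"ay": 0,"az": 0},{"fingers": 0.0,"x": 0,"y": 0,"z": 0,"ax": 0,"ay": 0,"az": 0}]'

```text
t: 43.67
position: [528.2, 110.5, 99.4]
tcp_rot: [-0.0, 0.999, 0.038, 0.001]
ft_force: [0.4, 0.7, 0.3]
finger_gap: 0.294
grasp_force: 0.0
```

Emit:
send_rows --rows '[{"fingers": 0.0,"x": 0,"y": 0,"z": 0,"ax": 0,"ay": 0,"az": 0},{"fingers": 0.0,"x": 0,"y": 0,"z": 0,"ax": 0,"ay": 0,"az": 0},{"fingers": 0.0,"x": 0,"y": 0,"z": 0,"ax": 0,"ay": 0,"az": 0},{"fingers": 0.0,"x": 0,"y": 0,"z": 0,"ax": 0,"ay": 0,"az": 0.1},{"fingers": 0.0,"x": 0,"y": 0,"z": 0,"ax": 0,"ay": 0,"az": 0.1},{"fingers": 0.0,"x": 0,"y": 0,"z": 0,"ax": 0,"ay": 0,"az": 0.1},{"fingers": 0.0,"x": 0,"y": 0,"z": 0,"ax": 0,"ay": 0,"az": 0.1}]'

```text
t: 44.25
position: [527.8, 109.7, 99.0]
tcp_rot: [0.001, 0.971, 0.238, 0.0]
ft_force: [-1.0, -1.8, 5.8]
finger_gap: 0.15
grasp_force: 25.0
```

Emit:
send_rows --rows '[{"fingers": 0.0,"x": 0,"y": 0,"z": 0,"ax": 0,"ay": 0,"az": 0.1},{"fingers": 0.0,"x": 0,"y": 0,"z": 0,"ax": 0,"ay": 0,"az": 0.1},{"fingers": 0.0,"x": 0,"y": 0,"z": 0,"ax": 0,"ay": 0,"az": 0.1},{"fingers": 0.0,"x": 0,"y": 0,"z": 0,"ax": 0,"ay": 0,"az": 0.1},{"fingers": 0.0,"x": 0,"y": 0,"z": 0,"ax": 0,"ay": 0,"az": 0.1},{"fingers": 0.0,"x": 0,"y": 0,"z": 0,"ax": 0,"ay": 0,"az": 0.1},{"fingers": 0.0,"x": 0,"y": 0,"z": 0,"ax": 0,"ay": 0,"az": 0.1},{"fingers": 0.0,"x": 0,"y": 0,"z": 0,"ax": 0,"ay": 0,"az": 0.1}]'

```text
t: 44.92
position: [526.9, 110.5, 99.0]
tcp_rot: [0.0, 0.802, 0.598, -0.0]
ft_force: [-3.6, -1.1, 6.6]
finger_gap: 0.147
grasp_force: 25.0
```

Emit:
send_rows --rows '[{"fingers": 0.0,"x": 0,"y": 0,"z": 0,"ax": 0,"ay": 0,"az": 0.1},{"fingers": 0.0,"x": 0,"y": 0,"z": 0,"ax": 0,"ay": 0,"az": 0.1},{"fingers": 0.0,"x": 0,"y": 0,"z": 0,"ax": 0,"ay": 0,"az": 0.1},{"fingers": 0.0,"x": 0,"y": 0,"z": 0,"ax": 0,"ay": 0,"az": 0.065},{"fingers": 0.0,"x": 0,"y": 0,"z": 0,"ax": 0,"ay": 0,"az": 0.015},{"fingers": 0.0,"x": 0,"y": 0,"z": 0,"ax": 0,"ay": 0,"az": 0.01},{"fingers": 0.0,"x": 0,"y": 0,"z": 0,"ax": 0,"ay": 0,"az": 0}]'

```text
t: 45.5
position: [526.4, 110.6, 99.0]
tcp_rot: [-0.0, 0.673, 0.74, -0.001]
ft_force: [-4.2, -1.2, 9.4]
finger_gap: 0.149
grasp_force: 25.1
```

```bash
python3 -c "
from h import *
s=state(); print(s['wrist_torque'])"
```

```text
t 45.5 p [526.4 110.6  99. ] yawy 5.46 z [-0.002 -0.001 -1.   ] q7 -0.52 F [-4.2 -1.2  9.4] gap 13.7 gf 25.1
[-0.31121501  0.96653593 -0.27617156]
```

At the stop as well (same torque). Release, back off, final check.

Emit:
send_rows --rows '[{"fingers": 0.045,"x": 0,"y": 0,"z": 0,"ax": 0,"ay": 0,"az": 0},{"fingers": 0.045,"x": 0,"y": 0,"z": 0,"ax": 0,"ay": 0,"az": 0},{"fingers": 0.045,"x": 0,"y": 0,"z": 0,"ax": 0,"ay": 0,"az": 0},{"fingers": 0.045,"x": 0,"y": 0,"z": 0,"ax": 0,"ay": 0,"az": 0},{"fingers": 0.045,"x": 0,"y": 0,"z": 0.02,"ax": 0,"ay": 0,"az": 0},{"fingers": 0.045,"x": 0,"y": 0,"z": 0.04,"ax": 0,"ay": 0,"az": 0},{"fingers": 0.045,"x": 0,"y": 0,"z": 0.04,"ax": 0,"ay": 0,"az": 0}]'

```text
t: 46.08
position: [526.0, 110.4, 198.1]
tcp_rot: [-0.002, 0.672, 0.74, -0.001]
ft_force: [1.6, -0.9, -0.4]
finger_gap: 0.489
grasp_force: 0.0
```

Emit:
send_rows --rows '[{"fingers": 0.045,"x": -0.01,"y": -0.03,"z": 0.01,"ax": 0,"ay": 0,"az": 0},{"fingers": 0.045,"x": -0.01,"y": -0.03,"z": 0.01,"ax": 0,"ay": 0,"az": 0},{"fingers": 0.045,"x": -0.01,"y": -0.03,"z": 0.01,"ax": 0,"ay": 0,"az": 0},{"fingers": 0.045,"x": -0.01,"y": -0.03,"z": 0.01,"ax": 0,"ay": 0,"az": 0},{"fingers": 0.045,"x": -0.01,"y": -0.03,"z": 0.01,"ax": 0,"ay": 0,"az": 0},{"fingers": 0.045,"x": 0,"y": 0,"z": 0,"ax": 0,"ay": 0,"az": 0},{"fingers": 0.045,"x": 0,"y": 0,"z": 0,"ax": 0,"ay": 0,"az": 0},{"fingers": 0.045,"x": 0,"y": 0,"z": 0,"ax": 0,"ay": 0,"az": 0}]'

```text
t: 46.75
position: [477.4, -39.0, 248.2]
tcp_rot: [0.0, 0.672, 0.74, 0.0]
ft_force: [-0.5, 0.2, -0.3]
finger_gap: 0.486
grasp_force: 0.0
```

```bash
python3 seat.py w20; python3 -c "
from h import *
snap('scene','sc20'); snap('side','sd20')
a=cv2.imread('pics/sc20.png')[130:330,60:430]; cv2.imwrite('pics/c20.png',cv2.resize(a,None,fx=2,fy=2))
for n,f in(('scene','sc20'),('side','sd20')):
    z_=np.load(f'pics/{f}.npz'); W=cloud(n,z_['d']); im=z_['im'].astype(int); x,y,z=np.moveaxis(W,-1,0)
    b=(z>112)&(z<127)&(im.min(2)>120)
    for lab,cy,cx in(('left',109,527),('right',-104,544)):
        k=b&(np.hypot(x-cx,y-cy)<45)
        if k.sum()>20: rect(W[k],n+lab)"
```

```text
t 46.75 p [477.4 -39.  248.2] yawy 5.51 z [ 0.  0. -1.] q7 -0.02 F [-0.5  0.2 -0.3] gap 44.7 gf 0.0
cover 23441 mean [534.7   9.3 100.2] rect [536.1   2.3] [183.7 184.6] 4.41
plane [1.100000e-03 1.000000e-04 1.002153e+02]
left 1056 mean [526.3 109.5 120. ] rect [526.8 108.9] [14.4 70.1] 4.71
right 62 mean [541.7 -72.7 120. ] rect [541.2 -73.4] [11.9  7.4] 5.38
sceneleft 132 mean [528.5 107.  118.9] rect [527.  107.3] [17.7 67.9] 5.38
sceneright 127 mean [ 545.6 -105.2  118.6] rect [ 543.7 -105.9] [17.3 68.2] 2.85
sideleft 108 mean [523.6 112.4 118.1] rect [525.7 110.4] [17.7 71.2] 5.32
sideright 73 mean [540.  -99.2 118.3] rect [ 541.3 -100.8] [17.1 69.9] 4.02
```

View pics/c20.png

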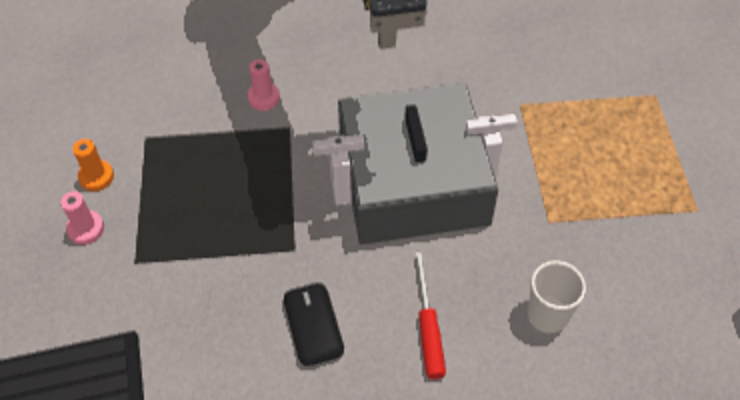

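The final view shows the cover home at (418,145), with both bars across its edge at (338,145) and (491,124). The mat and the pad are both clear, and the cup, mouse, screwdriver and look-alikes are where they were. Handing in.

```bash
python3 -c "
from rig import env
print(env.finish_job())"
```

```text
the job is handed in; nothing more can be done
None
```

The job is handed in with no verdict returned; by my last measurements, both guides stand on their round-well floors, the cover is fully home and level, and both turnbuttons are against their stops squarely across its edge.

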